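# Fit the deck on its studs and stand the fallen capacitor modules in it

### The arm

A 6-joint arm with a two-finger parallel gripper is mounted at the origin on the work surface. World frame = base frame: x ahead of the robot, y to its left, z up, the work surface at z = 0. Lengths are in mm, angles in rad, forces in N, time in s.
With the tool pointing down it reaches from about 350 to 875 mm from the base axis. Payload 4.2 kg.
Tool frame: the origin (TCP) lies at the very end of the fingers, on their centre line; the grasp point (between the pads) lies 19 mm behind it; z points along the fingers, y is the line along which they close (so a half turn about z gives the same grasp; the last joint's range is limited). The gripper opens to 85 mm and grips with 20 to 120 N. Pads are 22 mm wide; open, the fingers measure 114 mm over their backs; the gripper's body (76 mm by 85 mm) begins 54 mm behind the grasp point. The pads swing forward as they close: fully open they stand 13 mm farther back than shut.
Start: joints at [-1.075, 0.385, 0.008, 0, -1.194, -0.259], TCP at [146.638, -607.533, 231.312] pointing down, gripper open.
Joint ranges: [-3.14, 3.14], [-1.21, 2.06], [-1.07, 1.41], [-3.16, 2.05], [-2.99, -0.16], [-3.1, 3.1]. Speed limits (rad/s): [2.79, 2.79, 3.14, 3.14, 3.14, 3.14].

### API

Orientations are given as a unit quaternion [x, y, z, w].
In Python, from bench import arm, optics gives the robot as it stands. The module is installed in compiled form; this text tells all that it offers.
- The arm moves only by the tool step_arm, never from a script. Its argument "motion" is a list of rows, each an object with "dr": the turn, a rotation vector about the tool's x, y, z in units of 8 degrees (1.0 is 8 degrees), a list of three; "slide": the shift along the tool's x, y, z in mm, a list of three; "jaw": the finger opening in mm, from 0 to 85.4. A call has exactly 8 rows; each row is the pose to reach, as a shift and turn from the pose commanded when the call began, along the tool's axes at that moment; what a row does not reach only later rows make up. A row lasts 1/8 s, in which the tool goes at most 62.5 mm and 10.7 degrees, less where a joint would pass 70% of its speed; a pose out of reach is approached as far as the arm can. A call with a gripper value outside its range is refused whole. The fingers move at their own pace and stop on an object; the grip force is fixed at half the most. Time passes only in rows, so rows that repeat a pose let the fingers close, or fill a call up. It gives the time, the measured TCP pose, the force, the opening and the grip force at its end, in the units of the state.
- arm.read_state(): the state, without advancing time (a new reading comes with each control period).
- optics.get_image(name): name is "scene" or "top" or "wrist"; returns the picture (480x640x3 uint8, blue, green, red); there is no depth.
- optics.camera_info(name): a dict with "camera_matrix" (3x3 intrinsics, pixels), "view" (4x4, takes a point from world to camera coordinates); the wrist camera has in their place "T_tool_cam" (4x4, takes a point from camera to tool coordinates, whose origin is the TCP and whose axes are the flange's). Camera axes: x right, y up, looking along -z (the intrinsics and any distortion apply to the point x, -y, -z); pixel columns grow to the right and rows downward; lengths in mm; the calibration is good to about 2 mm. A picture is of the moment at which its call begins: read the wrist's pose just before it. camera_info takes no time and is no camera call.
- arm.job_done(): hands the job in; it is judged then, once.
The state is a dict: "clock": time; "joints": joint angles; "joint_vel": joint speeds; "joint_efforts": joint torques, N m; "position": TCP position; "ee_rot": TCP orientation; "contact_force": force on the tool from outside, world axes, zero at the start; "wrist_torque": the same for the moment, N m; "gripper_width": finger opening in mm; "grasp_force": force on a finger pad.
Only numpy, scipy, OpenCV 4.12 (cv2) and the standard library are available. Lean on these libraries where they do the work, as an engineer would, in place of code of your own. Each camera call takes 0.05 s, during which the arm holds its last target. There are 200 camera calls.

### The job

Slide the loose aluminium deck over the three studs of the steel chassis until it lies flush on the chassis's posts, and let go of it. Then stand every fallen capacitor module upright, brass terminals up, in the bays of the fitted deck, one module to a bay, right down on the bay floor. Leave the screwdriver, mug and carton where they are.

Things in the scene. Friction and masses are not known exactly. Their poses are not given: they have to be found in the camera images.
- chassis: Fixed dark steel plate 196 x 146 x 8 mm; origin at the centre of its underside, on the desk, x along its length, z up. Four black posts (diameter 16, tops 32 mm above the desk) at (+-86, +-62). Three steel studs, diameter 12, in a T at (x, y) = (86, 0), (0, 60), (0, -60); tops 54 mm above the desk, the last 10 mm tapering to 4 mm. Stands left or right of the robot's centre line.
- seat (a point): Point on the chassis 32 mm above its underside, level with the tops of the posts: where the deck's origin belongs when the deck is fitted. Axes as the chassis's.
- deck: Loose plate 200 x 150 x 8 mm, 0.4 kg, flat on the desk; origin at the centre of its underside, x along its length, z up. Holes, diameter 15, at (86, 0), (0, 60), (0, -60) mm match the studs one way round only. Grey grip plate on the origin, 36 mm along x, 16 mm along y, top 78 mm above the underside. Four square bays, 48 x 48 mm inside, black 3 mm walls rising 35 mm over the plate.
- bay0 (a point): Centre of the floor of the deck's bay at (50, 38) mm, 8 mm above the deck's underside. Axes as the deck's; so for the other bays.
- bay1 (a point): Centre of the floor of the bay at (50, -38) mm.
- bay2 (a point): Centre of the floor of the bay at (-50, 38) mm.
- bay3 (a point): Centre of the floor of the bay at (-50, -38) mm.
- module0: Capacitor module, 0.22 kg: grey block 40 x 40 x 90 mm, black band near the top end, two brass terminals (diameter 10) standing 9 mm out of the top. Origin at the centre of the plain bottom end; z runs from bottom to terminals. Starts lying on a side mid-desk, length roughly along the robot's y, terminals left or right. Two or three modules are present.
- module1: As module0; may be absent.
- module2: As module0; may be absent.
- screwdriver: Bystander: screwdriver with a yellow handle lying at the far side. Leave alone.
- mug: Bystander: white mug at the far side, 80 mm wide, 90 mm high. Leave alone.
- carton: Bystander: open cardboard carton 130 x 120 x 90 mm at the far side. Leave alone.

How it is judged:
By the outcome, as a careful person would: the job done as asked, in the order asked, and still so for the second after the job is handed in, with the robot touching nothing.
Of module0, module1, module2 only 2 to 3 are there at a start; the rules pass over those that are not, and their reading is None.
At some moment in a run one of module0, module1, module2 may be knocked a few centimetres aside while the robot is not near it.
It also fails if it takes over 210 s, if anything falls off the work surface, if the arm or the gripper's body presses on something with over 40 N, if the wrist force passes 120 N, or if a joint passes its speed limit or range.

## Working session

There is one attempt and no reset: what is moved stays moved. The work goes in short steps, Python scripts to look and compute and a tool call to move; the robot and the scene stay as the last step left them, time stands still between calls to the robot, and variables do not carry over. Pictures are saved under pics/ and viewed, at most 14 in all, crops included, and the job is handed in when it is done.

Besides the shell and the picture viewer there is one more tool, called after "Request:" in YAML: its name, and indented under it one key for each argument. step_arm: Moves the arm, as the interface text tells. Its arguments: {"type":"object","properties":{"motion":{"type":"array","items":{"type":"object","properties":{"dr":{"type":"array","items":{"type":"number"}},"slide":{"type":"array","items":{"type":"number"}},"jaw":{"type":"number"}}}}},"required":["motion"]}

```bash
mkdir -p pics
cat > h.py <<'E'
import numpy as np, cv2
from scipy.spatial.transform import Rotation as R
from bench import arm, optics
def snap(n,f):
    im=optics.get_image(n); cv2.imwrite('pics/'+f+'.png',im); return im
def cam(n,st=None):
    i=optics.camera_info(n); K=np.array(i['camera_matrix'])
    if 'view' in i: V=np.array(i['view'])
    else:
        st=st or arm.read_state(); T=np.eye(4); T[:3,:3]=R.from_quat(st['ee_rot']).as_matrix(); T[:3,3]=st['position']
        V=np.linalg.inv(T@np.array(i['T_tool_cam']))
    return K,V,i.get('distortion',i.get('dist'))
def unproj(n,uv,z,st=None):
    K,V,d=cam(n,st); C=np.linalg.inv(V); out=[]
    for p in np.atleast_2d(np.array(uv,float)):
        q=np.linalg.inv(K)@[p[0],p[1],1]; dr=C[:3,:3]@[q[0],-q[1],-q[2]]; o=C[:3,3]
        out.append(o+dr*(z-o[2])/dr[2])
    return np.array(out)
def proj(n,P,st=None):
    K,V,d=cam(n,st); P=np.atleast_2d(P); c=P@V[:3,:3].T+V[:3,3]; c=c*[1,-1,-1]; q=c@K.T
    return q[:,:2]/q[:,2:]
E
python3 - <<'E'
from h import *
print(arm.read_state())
for n in('scene','top','wrist'): print(n,optics.camera_info(n))
snap('top','top0');snap('scene','scene0')
E
```

```text
{'clock': 0.0, 'joints': array([-1.07540356e+00,  3.85530464e-01,  6.62422155e-03, -5.20707302e-04,
       -1.19400049e+00, -2.58558858e-01]), 'joint_vel': array([ 9.30998355e-05,  1.76569455e-04, -1.86690210e-03,  2.16679440e-03,
       -2.06923702e-04,  4.68618231e-04]), 'joint_efforts': array([ 2.18521727e-04, -3.92289770e+01,  1.88395536e+01,  4.18607354e+00,
       -4.61105257e-03,  1.15944528e-05]), 'position': array([ 146.50086096, -606.98040698,  230.23348825]), 'ee_rot': array([-1.18044948e-01,  9.93007663e-01,  1.07018448e-03, -1.63433729e-04]), 'contact_force': array([ 0.06198708, -0.33451453,  0.14383703]), 'wrist_torque': array([0.00896864, 0.00851806, 0.02969303]), 'grasp_force': 0.0, 'gripper_width': 85.43502266362404}
scene {'camera_matrix': array([[493.11423061,   0.        , 315.54891435],
       [  0.        , 493.11423061, 237.87133609],
       [  0.        ,   0.        ,   1.        ]]), 'view': array([[-3.36378180e-01,  9.41726278e-01, -1.15602312e-03,
         1.98902519e+02],
       [-5.33792650e-01, -1.89655484e-01,  8.24072936e-01,
         2.83520511e+02],
[... 534 characters left out ...]
 [-1.99967698e-01, -3.71077977e-03,  9.79795463e-01,
        -1.23754373e+03],
       [ 0.00000000e+00,  0.00000000e+00,  0.00000000e+00,
         1.00000000e+00]])}
wrist {'camera_matrix': array([[367.77144195,   0.        , 312.31235467],
       [  0.        , 367.77144195, 237.2808505 ],
       [  0.        ,   0.        ,   1.        ]]), 'T_tool_cam': array([[-7.13843959e-04,  9.59713345e-01,  2.80980046e-01,
         7.21573270e+01],
       [ 9.99999566e-01,  5.16754861e-04,  7.75525221e-04,
        -2.01434328e-01],
       [ 5.99084100e-04,  2.80980477e-01, -9.59713297e-01,
        -1.42932104e+02],
       [ 0.00000000e+00,  0.00000000e+00,  0.00000000e+00,
         1.00000000e+00]])}
```

View pics/top0.png

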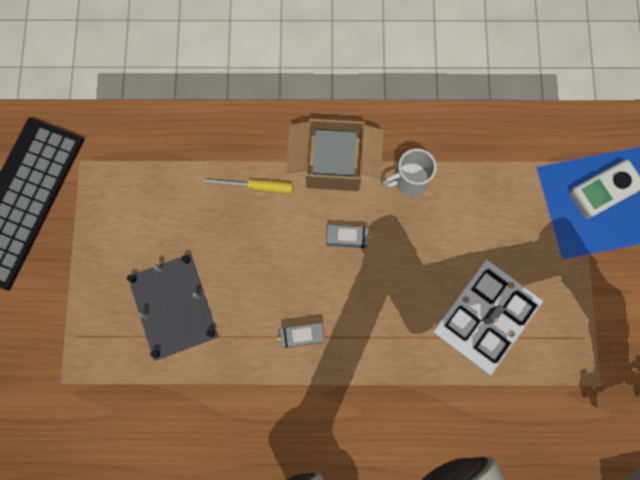

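View pics/scene0.png

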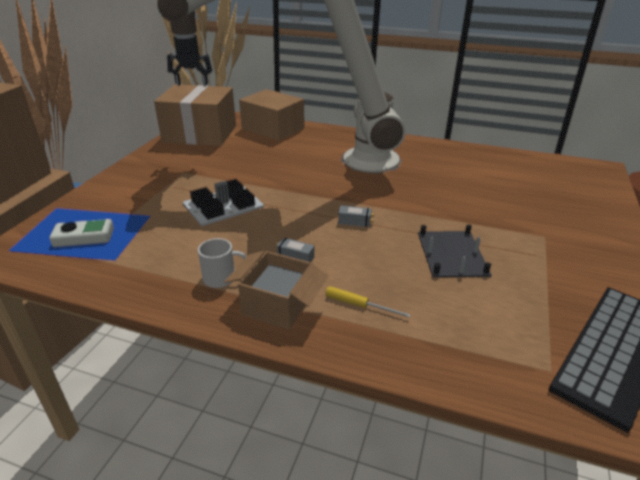

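Top view shows the deck at about (489,317), the chassis at (173,307), and two modules: (347,236) with terminals to the right (-y) and (302,335) with terminals to the left (+y). I'll enlarge the deck and chassis next.

Run:
```python
from h import *
im=cv2.imread('pics/top0.png')
a=im[240:380,110:236]; b=im[252:392,426:552]
o=np.hstack([cv2.resize(x,None,fx=3,fy=3,interpolation=cv2.INTER_CUBIC) for x in(a,b)])
cv2.imwrite('pics/crop0.png',cv2.convertScaleAbs(o,alpha=1.8)); print(o.shape)
for n,p,z in(('chas',(173,307),8),('deck',(489,317),8),('mA',(347,236),40),('mB',(302,335),40)): print(n,unproj('top',p,z))
```

```text
(420, 756, 3)
chas [[481.59791837 339.01734008   8.        ]]
deck [[ 461.90075867 -346.8202526     8.        ]]
mA [[633.65533717 -39.09294653  40.        ]]
mB [[420.22476711  56.67124327  40.        ]]
```

View pics/crop0.png

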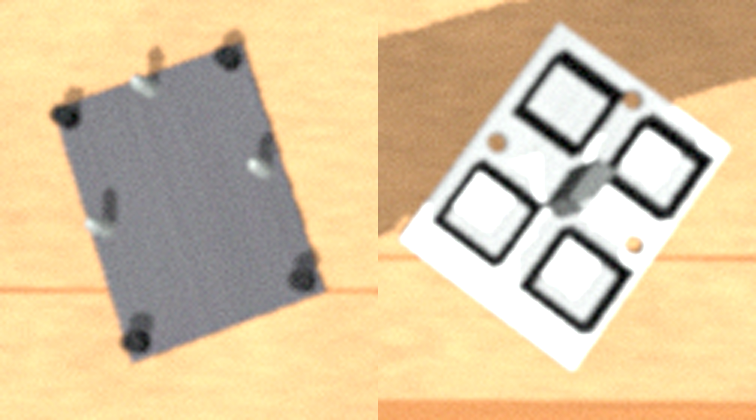

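Chassis crop: plate corners at (134,361), (326,291) and (241,41), with the end stud at (145,88), so its +x points up-image. Deck crop: corners at (560,22), (732,148), (576,372) and (400,240), with the end hole at (633,100), so its +x points up-right.

```bash
cat >> h.py <<'E'
from scipy.optimize import least_squares
def fit(n,L,uv,g,st=None):
    "planar fit: L local pts (3D), uv pixels, g=[x,y,yaw]"
    L=np.array(L,float); uv=np.array(uv,float)
    def W(p):
        c,s=np.cos(p[2]),np.sin(p[2]); return np.c_[p[0]+c*L[:,0]-s*L[:,1],p[1]+s*L[:,0]+c*L[:,1],L[:,2]]
    r=least_squares(lambda p:(proj(n,W(p),st)-uv).ravel(),g,x_scale=[1,1,.01])
    return r.x, np.abs(r.fun).reshape(-1,2).max(1)
E
python3 - <<'E'
from h import *
f=lambda a,ox,oy:(np.array(a)+.5)/3-.5+[ox,oy]
uv=f([(560,22),(732,148),(576,372),(400,240),(633,100),(497,142),(634,245)],110+316-126,252); 
uv=f([(x-378,y) for x,y in [(560,22),(732,148),(576,372),(400,240),(633,100),(497,142),(634,245)]],426,252)
L=[(100,75,8),(100,-75,8),(-100,-75,8),(-100,75,8),(86,0,8),(0,60,8),(0,-60,8)]
print('deck',fit('top',L,uv,[462,-347,-.6]))
uv=f([(134,361),(326,291),(241,41),(66,117),(229,58),(302,279),(136,341)],110,240)
L=[(-98,73,8),(-98,-73,8),(98,-73,8),(86,62,28),(86,-62,28),(-86,-62,28),(-86,62,28)]
print('chas',fit('top',L,uv,[481,339,.3]))
st=arm.read_state(); print(R.from_quat(st['ee_rot']).as_matrix().round(3))
E
```

```text
deck (array([ 463.62690111, -345.83415501,   -0.65424624]), array([0.40841583, 0.59607473, 0.74752146, 0.41255688, 0.16531927,
       0.4188578 , 0.51240026]))
chas (array([4.83504284e+02, 3.39768825e+02, 3.61090846e-01]), array([0.98392161, 0.51622962, 0.63046976, 0.66047553, 0.76940758,
       0.23868409, 0.22480638]))
[[-0.972 -0.234 -0.001]
 [-0.234  0.972  0.002]
 [ 0.     0.002 -1.   ]]
```

```bash
cat >> h.py <<'E'
def down(th): # tool pointing down, tool x at world angle th (deg)
    c,s=np.cos(np.radians(th)),np.sin(np.radians(th)); return R.from_matrix([[c,s,0],[s,-c,0],[0,0,-1]])
def go(pos,rot,log=True):
    st=arm.read_state(); r0=R.from_quat(st['ee_rot'])
    print('slide',r0.inv().apply(np.array(pos)-st['position']).round(1),'dr',((r0.inv()*rot).as_rotvec(degrees=True)/8).round(3))
    with open('log.txt','a') as f: f.write(repr([list(st['joints']),list(st['position']),list(st['ee_rot'])])+'\n')
E
python3 - <<'E'
from h import *
go([463.6,-345.8,200],down(142.5))
E
```

```text
slide [-369.5  179.6   30.6] dr [ 0.013 -0.007  6.383]
```

Request:
step_arm:
  motion:
    - {"slide": [-46, 22.5, 4], "dr": [0, 0, 0.8], "jaw": 85}
    - {"slide": [-92, 45, 8], "dr": [0, 0, 1.6], "jaw": 85}
    - {"slide": [-138.5, 67.5, 12], "dr": [0, 0, 2.4], "jaw": 85}
    - {"slide": [-185, 90, 16], "dr": [0, 0, 3.2], "jaw": 85}
    - {"slide": [-231, 112, 20], "dr": [0, 0, 4.0], "jaw": 85}
    - {"slide": [-277, 135, 24], "dr": [0, 0, 4.8], "jaw": 85}
    - {"slide": [-323, 157, 27], "dr": [0, 0, 5.6], "jaw": 85}
    - {"slide": [-369.5, 179.6, 30.6], "dr": [0, 0, 6.38], "jaw": 85}

```text
clock: 1.1
position: [464.6, -344.9, 200.3]
ee_rot: [0.323, 0.946, 0.0, -0.0]
contact_force: [-0.5, -1.1, -0.6]
gripper_width: 84.8
grasp_force: 0.0
```

Run:
```python
from h import *
st=arm.read_state(); print(st['clock'],st['position'],st['joints'])
im=snap('wrist','w1')
P=[463.6,-345.8]; th=-.654
for l in [(18,8,78),(18,-8,78),(-18,-8,78),(-18,8,78)]:
    c,s=np.cos(th),np.sin(th); w=[P[0]+c*l[0]-s*l[1],P[1]+s*l[0]+c*l[1],l[2]]; print(proj('wrist',w,st))
```

```text
1.1 [ 464.63353006 -344.91859901  200.30950091] [-3.58839267e-01  3.30528783e-01 -1.55149762e-01 -9.31296837e-05
 -1.08572243e+00 -1.86954115e+00]
[[322.33464219 252.03563   ]]
[[301.29717437 252.11892939]]
[[300.67094341 205.54477885]]
[[322.4973648  205.45368109]]
```

View pics/w1.png

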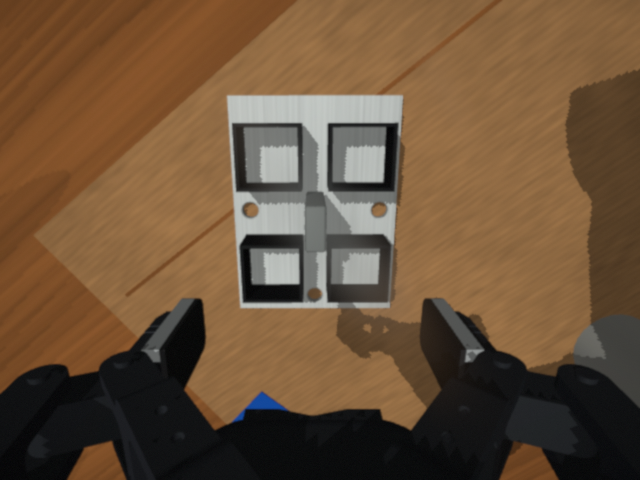

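The wrist picture shows the deck: plate corners (227,95), (403,95), (390,308), (240,308); holes (250,210), (379,210), (314,295). The grip plate is at about (315,222).

Run:
```python
from h import *
st=arm.read_state()
uv=[(240,308),(390,308),(403,95),(227,95),(314,295),(250,210),(379,210)]
L=[(100,75,8),(100,-75,8),(-100,-75,8),(-100,75,8),(86,0,8),(0,60,8),(0,-60,8)]
for q in (uv,[uv[i] for i in(1,0,3,2,4,6,5)]):
    x,e=fit('wrist',L,q,[463,-346,-.65],st); print(x,np.degrees(x[2]),e)
```

```text
[ 475.92813636 -345.45181255   -0.66431587] -38.06249577461723 [148.12096009 150.346055   174.5810457  176.44715119   6.87588832
 129.10800633 128.41771683]
[ 469.8898852  -340.98467369   -0.65642041] -37.61011922896127 [0.77042199 0.19418995 0.20902086 0.01321895 0.59910086 0.39042045
 0.20869721]
```

Run:
```python
from h import *
st=arm.read_state(); print(st['clock'],st['position'],np.abs(st['joint_vel']).max())
uv=[(390,308),(240,308),(227,95),(403,95),(314,295),(379,210),(250,210)]
L=[(100,75,8),(100,-75,8),(-100,-75,8),(-100,75,8),(86,0,8),(0,60,8),(0,-60,8)]
im=snap('wrist','w1b');st2=arm.read_state(); print(st2['position'],np.abs(st2['joint_vel']).max())
print(cv2.absdiff(im,cv2.imread('pics/w1.png')).mean())
K,V,d=cam('wrist',st)
# also solve full offset using free z
r=least_squares(lambda p:(proj('wrist',[(p[0]+np.cos(p[2])*l[0]-np.sin(p[2])*l[1],p[1]+np.sin(p[2])*l[0]+np.cos(p[2])*l[1],l[2]+p[3]) for l in L],st)-uv).ravel(),[465,-345,-.65,0],x_scale=[1,1,.01,1]); print(r.x,np.abs(r.fun).max())
```

```text
1.15 [ 468.68850656 -342.0682525   199.59156079] 0.2722888244076556
[ 466.55629327 -343.40519163  199.64690433] 0.09046399980165006
5.967004123263889
[ 4.69857566e+02 -3.40960516e+02 -6.56421092e-01  1.98755958e-01] 0.7295914822369696
```

Run:
```python
from h import *
for i in range(5): optics.get_image('wrist')
st=arm.read_state(); print(st['position'],np.abs(st['joint_vel']).max())
im=snap('wrist','w1c'); a=cv2.imread('pics/w1.png')
t=a[85:320,215:415]; r=cv2.matchTemplate(im,t,cv2.TM_CCOEFF_NORMED); _,m,_,loc=cv2.minMaxLoc(r); print(m,loc)
d=np.array(loc)-[215,85]
uv=np.array([(390,308),(240,308),(227,95),(403,95),(314,295),(379,210),(250,210)])+d
L=[(100,75,8),(100,-75,8),(-100,-75,8),(-100,75,8),(86,0,8),(0,60,8),(0,-60,8)]
x,e=fit('wrist',L,uv,[463,-346,-.65],st); print(x,np.degrees(x[2]),e)
print(proj('wrist',[*x[:2],78],st))
```

```text
[ 462.86772919 -346.77808046  200.5946353 ] 0.010580068991213092
0.9949783682823181 (218, 85)
[ 465.56213503 -343.66727716   -0.6539049 ] -37.465990851134066 [1.0226145  0.41376853 0.50371867 0.19203    0.51073506 0.19929684
 0.24623248]
[[318.9803058  229.77401941]]
```

Run:
```python
from h import *
go([464.8,-344.6,47],down(142.5))
```

```text
slide [ -0.2   3.1 153.7] dr [-0.    -0.001 -0.006]
```

Request:
step_arm:
  motion:
    - {"slide": [0, 3, 28], "jaw": 60}
    - {"slide": [0, 3, 60], "jaw": 60}
    - {"slide": [0, 3, 95], "jaw": 60}
    - {"slide": [0, 3, 125], "jaw": 60}
    - {"slide": [0, 3, 145], "jaw": 60}
    - {"slide": [0, 3, 153], "jaw": 50}
    - {"slide": [0, 3, 153], "jaw": 5}
    - {"slide": [0, 3, 153], "jaw": 5}

```text
$.motion[0]: bad value
```

Request:
step_arm:
  motion:
    - {"jaw": 5}
    - {"jaw": 5}
    - {"jaw": 5}
    - {"slide": [0, 0, -10], "jaw": 5}
    - {"slide": [0, 0, -30], "jaw": 5}
    - {"slide": [0, 0, -60], "jaw": 5}
    - {"slide": [0, 0, -80], "jaw": 5}
    - {"slide": [0, 0, -80], "jaw": 5}

```text
$.motion[0]: bad value
```

Request:
step_arm:
  motion:
    - {"slide": [0, 3, 28], "dr": [0, 0, 0], "jaw": 60}
    - {"slide": [0, 3, 60], "dr": [0, 0, 0], "jaw": 60}
    - {"slide": [0, 3, 95], "dr": [0, 0, 0], "jaw": 60}
    - {"slide": [0, 3, 125], "dr": [0, 0, 0], "jaw": 60}
    - {"slide": [0, 3, 145], "dr": [0, 0, 0], "jaw": 60}
    - {"slide": [0, 3, 153], "dr": [0, 0, 0], "jaw": 50}
    - {"slide": [0, 3, 153], "dr": [0, 0, 0], "jaw": 5}
    - {"slide": [0, 3, 153], "dr": [0, 0, 0], "jaw": 5}

```text
clock: 2.5
position: [466.2, -344.4, 49.0]
ee_rot: [0.321, 0.947, -0.0, 0.001]
contact_force: [-4.0, 1.1, 4.7]
gripper_width: 14.7
grasp_force: 60.0
```

Request:
step_arm:
  motion:
    - {"slide": [0, 0, 0], "dr": [0, 0, 0], "jaw": 5}
    - {"slide": [0, 0, 0], "dr": [0, 0, 0], "jaw": 5}
    - {"slide": [0, 0, 0], "dr": [0, 0, 0], "jaw": 5}
    - {"slide": [0, 0, 0], "dr": [0, 0, 0], "jaw": 5}
    - {"slide": [0, 0, -10], "dr": [0, 0, 0], "jaw": 5}
    - {"slide": [0, 0, -30], "dr": [0, 0, 0], "jaw": 5}
    - {"slide": [0, 0, -60], "dr": [0, 0, 0], "jaw": 5}
    - {"slide": [0, 0, -80], "dr": [0, 0, 0], "jaw": 5}

```text
clock: 3.5
position: [465.2, -343.5, 128.4]
ee_rot: [0.321, 0.947, 0.0, -0.0]
contact_force: [0.1, 0.0, -4.1]
gripper_width: 14.8
grasp_force: 58.6
```

Run:
```python
from h import *
go([475,0,185],down(171.6))
```

```text
slide [201.3 278.6 -56.4] dr [ 0.004 -0.004 -3.635]
```

Request:
step_arm:
  motion:
    - {"slide": [16, 22, -25], "dr": [0, 0, -0.3], "jaw": 5}
    - {"slide": [42, 58, -45], "dr": [0, 0, -0.75], "jaw": 5}
    - {"slide": [68, 94, -56], "dr": [0, 0, -1.23], "jaw": 5}
    - {"slide": [95, 131, -56], "dr": [0, 0, -1.7], "jaw": 5}
    - {"slide": [122, 168, -56], "dr": [0, 0, -2.2], "jaw": 5}
    - {"slide": [149, 205, -56], "dr": [0, 0, -2.7], "jaw": 5}
    - {"slide": [175, 242, -56], "dr": [0, 0, -3.17], "jaw": 5}
    - {"slide": [201, 278.5, -56], "dr": [0, 0, -3.63], "jaw": 5}

```text
clock: 4.5
position: [474.3, 0.9, 183.2]
ee_rot: [0.073, 0.997, 0.0, -0.001]
contact_force: [-0.2, -0.8, -2.6]
gripper_width: 15.2
grasp_force: 59.0
```

Run:
```python
from h import *
go([483,339,185],down(200.7))
```

```text
slide [ 40.3 335.8  -1.7] dr [ 3.000e-03 -1.300e-02 -3.628e+00]
```

Request:
step_arm:
  motion:
    - {"slide": [5, 44, -1], "dr": [0, 0, -0.47], "jaw": 5}
    - {"slide": [11, 92, -1], "dr": [0, 0, -1.0], "jaw": 5}
    - {"slide": [17, 140, -1], "dr": [0, 0, -1.5], "jaw": 5}
    - {"slide": [23, 188, -1], "dr": [0, 0, -2.0], "jaw": 5}
    - {"slide": [29, 236, -1], "dr": [0, 0, -2.6], "jaw": 5}
    - {"slide": [34, 285, -1], "dr": [0, 0, -3.1], "jaw": 5}
    - {"slide": [38, 322, -1], "dr": [0, 0, -3.5], "jaw": 5}
    - {"slide": [40.3, 335.8, -1], "dr": [0, 0, -3.63], "jaw": 5}

```text
clock: 5.5
position: [483.8, 339.0, 183.5]
ee_rot: [-0.18, 0.984, -0.0, -0.001]
contact_force: [0.3, -0.7, -2.1]
gripper_width: 14.7
grasp_force: 59.1
```

Run:
```python
from h import *
for i in range(6): optics.get_image('wrist')
st=arm.read_state(); print(st['position'],st['ee_rot'],np.abs(st['joint_vel']).max())
w=snap('wrist','w2'); t=snap('top','top2')
o=np.hstack([cv2.resize(w,(500,375)),cv2.resize(t[215:395,90:234],(300,375))]); cv2.imwrite('pics/c2.png',o)
```

```text
[484.57938379 336.09070289 184.65199185] [-1.78097307e-01  9.84012745e-01 -2.47389007e-04 -4.54335822e-04] 0.006485051989040334
```

View pics/c2.png

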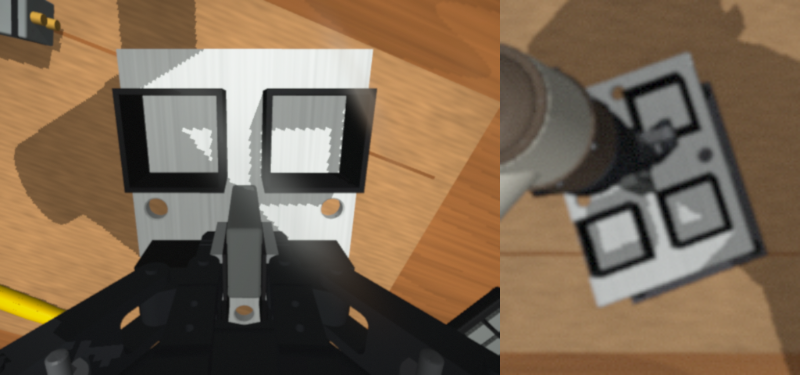

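The deck is held level over the chassis. The wrist view shows its rear corners at (150,63) and (476,61), and holes at (201,265), (424,265) and (312,399). I'll measure the held deck in the top view too, to cancel that camera's local bias.

Run:
```python
from h import *
t=cv2.imread('pics/top2.png'); cv2.imwrite('pics/c2b.png',cv2.convertScaleAbs(cv2.resize(t[230:370,110:230],None,fx=4.2,fy=4.2,interpolation=cv2.INTER_CUBIC),alpha=1.7))
st=arm.read_state()
uv=[(150,63),(476,61),(201,265),(424,265),(312,399)]
L=np.array([(-100,-75,8),(-100,75,8),(0,-60,8),(0,60,8),(86,0,8)],float)
for z in(134,136,138):
  x,e=fit('wrist',L+[0,0,z],uv,[483,339,.36],st); print(z,x,np.degrees(x[2]),e.round(1), x[:2]-st['position'][:2])
```

```text
134 [4.82802507e+02 3.35473371e+02 3.58412122e-01] 20.535501940649528 [0.9 1.1 0.2 0.1 0.7] [-2.02980423 -0.85947367]
136 [4.82667694e+02 3.35422187e+02 3.58417972e-01] 20.535837090208418 [2.  0.8 1.2 1.2 1.8] [-2.16461699 -0.91065797]
138 [4.82538336e+02 3.35373029e+02 3.58423954e-01] 20.536179821199717 [3.6 2.7 2.3 2.4 4. ] [-2.29397523 -0.95981644]
```

View pics/c2b.png

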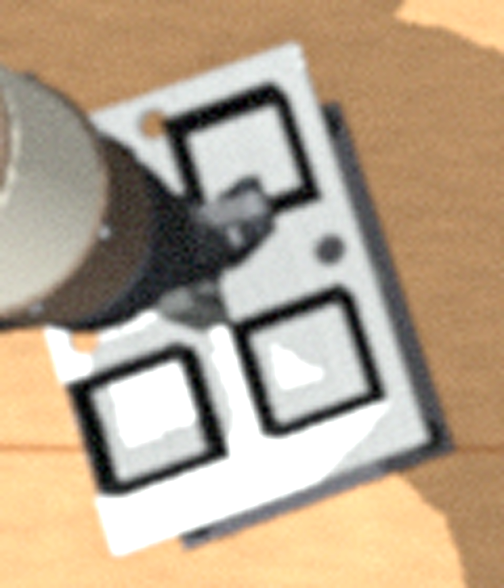

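Deck in the crop: corners (300,42), (433,443), (118,556); holes (153,123), (331,248), (80,340).

Run:
```python
from h import *
st=arm.read_state()
uv=(np.array([(300,42),(433,443),(118,556),(153,123),(331,248),(80,340)])+.5)/4.2-.5+[110,230]
L=np.array([(100,-75,8),(-100,-75,8),(-100,75,8),(86,0,8),(0,-60,8),(0,60,8)],float)+[0,0,134.5]
x,e=fit('top',L,uv,[483,339,.36]); print(x,np.degrees(x[2]),e)
i=[0,1,2,4]; x,e=fit('top',L[i],uv[i],[483,339,.36]); print(x,np.degrees(x[2]),e)
# re-fit chassis w/ alternatives: corners only
f=lambda a,ox,oy:(np.array(a)+.5)/3-.5+[ox,oy]
q=f([(134,361),(326,291),(241,41)],110,240)
print(fit('top',[(-98,73,8),(-98,-73,8),(98,-73,8)],q,[481,339,.3]))
q=f([(145,88),(262,166),(98,227)],110,240) # studs shining
for z in (30,40,48): print(z,fit('top',[(86,0,z),(0,-60,z),(0,60,z)],q,[481,339,.3]))
```

```text
[4.82149281e+02 3.33434456e+02 3.58042136e-01] 20.51430329467284 [0.72517062 0.99951473 0.15422018 0.43708331 0.42888841 1.35806676]
[4.82222182e+02 3.32530853e+02 3.56032492e-01] 20.399159147889925 [0.27441151 0.60611003 0.19509362 0.56649403]
(array([4.84185498e+02, 3.40509936e+02, 3.62527820e-01]), array([0.68193349, 0.23040271, 0.49728738]))
30 (array([4.82652684e+02, 3.40439618e+02, 3.64558149e-01]), array([0.6303546 , 0.57160757, 0.78913195]))
40 (array([4.81411868e+02, 3.37851695e+02, 3.64503786e-01]), array([0.82460264, 0.58816237, 0.61194452]))
48 (array([4.80419309e+02, 3.35781370e+02, 3.64459685e-01]), array([0.9822097 , 0.60156391, 0.46818715]))
```

Run:
```python
from h import *
go([486.7,342.8,114],down(200.75))
```

```text
slide [-4.   5.4 70.9] dr [-0.    -0.002 -0.028]
```

Request:
step_arm:
  motion:
    - {"slide": [-1, 1, 8], "dr": [0, 0, 0], "jaw": 5}
    - {"slide": [-2, 3, 20], "dr": [0, 0, 0], "jaw": 5}
    - {"slide": [-4, 5.4, 35], "dr": [0, 0, -0.03], "jaw": 5}
    - {"slide": [-4, 5.4, 48], "dr": [0, 0, -0.03], "jaw": 5}
    - {"slide": [-4, 5.4, 60], "dr": [0, 0, -0.03], "jaw": 5}
    - {"slide": [-4, 5.4, 68], "dr": [0, 0, -0.03], "jaw": 5}
    - {"slide": [-4, 5.4, 71], "dr": [0, 0, -0.03], "jaw": 5}
    - {"slide": [-4, 5.4, 71], "dr": [0, 0, -0.03], "jaw": 5}

```text
clock: 6.9
position: [486.8, 344.0, 113.8]
ee_rot: [-0.181, 0.983, 0.0, 0.0]
contact_force: [-0.7, -0.4, -3.7]
gripper_width: 15.2
grasp_force: 59.2
```

Run:
```python
from h import *
for i in range(3): optics.get_image('wrist')
st=arm.read_state(); print(st['position'],st['contact_force'],np.abs(st['joint_vel']).max())
w=snap('wrist','w3'); t=snap('top','top3')
k=lambda x,s:cv2.convertScaleAbs(cv2.resize(x,s,interpolation=cv2.INTER_CUBIC),alpha=1.6)
o=np.hstack([np.vstack([k(w[225:305,150:255],(394,300)),k(w[225:305,375:480],(394,300))]),k(t[240:360,120:200],(400,600))]); cv2.imwrite('pics/c3.png',o)
```

```text
[486.92411939 344.24576176 114.30299187] [ 0.75993817 -0.54283219 -2.85167032] 0.001144055780191929
```

View pics/c3.png

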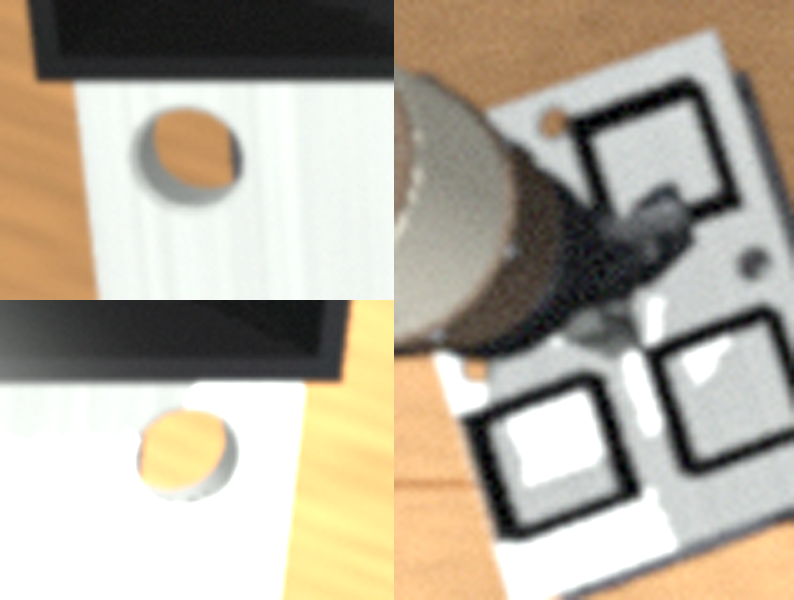

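Request:
step_arm:
  motion:
    - {"slide": [0.4, -1.1, 2], "dr": [0, 0, 0], "jaw": 5}
    - {"slide": [0.4, -1.1, 4], "dr": [0, 0, 0], "jaw": 5}
    - {"slide": [0.4, -1.1, 6], "dr": [0, 0, 0], "jaw": 5}
    - {"slide": [0.4, -1.1, 8], "dr": [0, 0, 0], "jaw": 5}
    - {"slide": [0.4, -1.1, 10], "dr": [0, 0, 0], "jaw": 5}
    - {"slide": [0.4, -1.1, 12], "dr": [0, 0, 0], "jaw": 5}
    - {"slide": [0.4, -1.1, 13], "dr": [0, 0, 0], "jaw": 5}
    - {"slide": [0.4, -1.1, 13], "dr": [0, 0, 0], "jaw": 5}

```text
clock: 8.15
position: [486.6, 342.8, 100.6]
ee_rot: [-0.181, 0.983, -0.0, -0.0]
contact_force: [0.0, 0.4, -3.5]
gripper_width: 15.1
grasp_force: 59.2
```

Run:
```python
from h import *
st=arm.read_state(); print(st['position'],st['contact_force'],st['wrist_torque'],np.abs(st['joint_vel']).max())
w=snap('wrist','w4'); t=snap('top','top4')
k=lambda x,s:cv2.convertScaleAbs(cv2.resize(x,s,interpolation=cv2.INTER_CUBIC),alpha=1.6)
o=np.hstack([np.vstack([k(w[225:305,150:255],(394,300)),k(w[225:305,375:480],(394,300))]),k(t[240:360,120:200],(400,600))]); cv2.imwrite('pics/c4.png',o)
```

```text
[486.64561504 342.77664946 100.63299168] [ 0.02989839  0.42201544 -3.46082009] [-0.03875802 -0.04640597 -0.04362696] 0.0026745766025852856
```

View pics/c4.png

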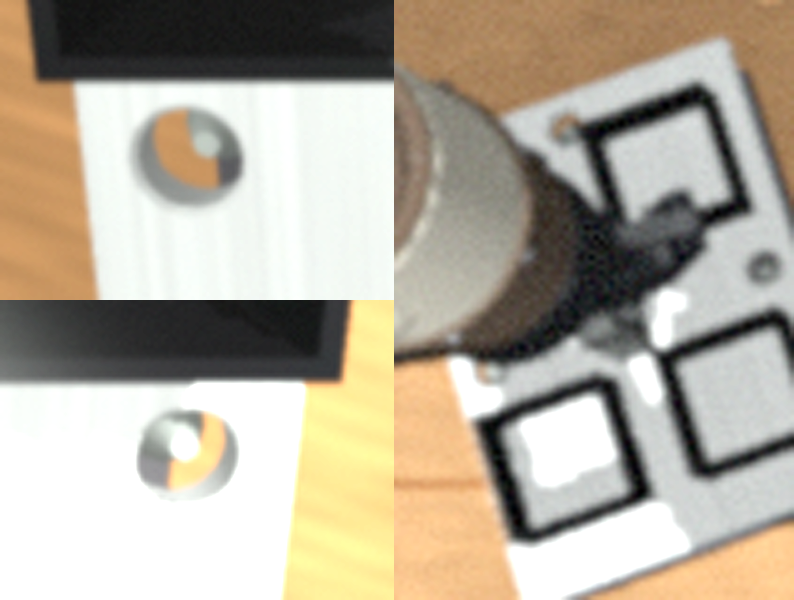

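Stud tips now show in both side holes, at full-image (205.2,263.7) and (424.3,263.7). The hole rims are centred on (200.1,266.9) and (424.9,265.8).

Run:
```python
from h import *
st=arm.read_state(); r0=R.from_quat(st['ee_rot'])
tip=unproj('wrist',[(205.2,263.7),(424.3,263.7)],54,st)
for zt in (58,59.5):
    h=unproj('wrist',[(200.1,266.9),(424.9,265.8)],zt,st); print(np.linalg.norm(h[1]-h[0]),np.linalg.norm(tip[1]-tip[0]))
    print('tip-hole tool xy',r0.inv().apply((tip-h)*[1,1,0]).round(1))
```

```text
121.0871963903565 120.29642527130156
tip-hole tool xy [[ 0.3  1.7  0. ]
 [-0.3  0.9  0. ]]
120.10915519425981 120.29642527130156
tip-hole tool xy [[-0.2  1.2  0. ]
 [-0.9  1.4  0. ]]
```

Request:
step_arm:
  motion:
    - {"slide": [-0.3, 1.3, 1], "dr": [0, 0, 0], "jaw": 5}
    - {"slide": [-0.3, 1.3, 3], "dr": [0, 0, 0], "jaw": 5}
    - {"slide": [-0.3, 1.3, 5], "dr": [0, 0, 0], "jaw": 5}
    - {"slide": [-0.3, 1.3, 7], "dr": [0, 0, 0], "jaw": 5}
    - {"slide": [-0.3, 1.3, 9], "dr": [0, 0, 0], "jaw": 5}
    - {"slide": [-0.3, 1.3, 11], "dr": [0, 0, 0], "jaw": 5}
    - {"slide": [-0.3, 1.3, 13], "dr": [0, 0, 0], "jaw": 5}
    - {"slide": [-0.3, 1.3, 14], "dr": [0, 0, 0], "jaw": 5}

```text
clock: 9.25
position: [486.4, 344.1, 86.5]
ee_rot: [-0.181, 0.983, -0.0, -0.0]
contact_force: [0.0, -1.0, -3.2]
gripper_width: 14.7
grasp_force: 59.2
```

No side force, so I'll go on down.

Request:
step_arm:
  motion:
    - {"slide": [0, 0, 1], "dr": [0, 0, 0], "jaw": 5}
    - {"slide": [0, 0, 2], "dr": [0, 0, 0], "jaw": 5}
    - {"slide": [0, 0, 3], "dr": [0, 0, 0], "jaw": 5}
    - {"slide": [0, 0, 4], "dr": [0, 0, 0], "jaw": 5}
    - {"slide": [0, 0, 4.5], "dr": [0, 0, 0], "jaw": 5}
    - {"slide": [0, 0, 5], "dr": [0, 0, 0], "jaw": 5}
    - {"slide": [0, 0, 5], "dr": [0, 0, 0], "jaw": 5}
    - {"slide": [0, 0, 5], "dr": [0, 0, 0], "jaw": 5}

```text
clock: 10.25
position: [486.5, 344.1, 81.7]
ee_rot: [-0.181, 0.983, 0.0, 0.0]
contact_force: [-0.7, 0.6, -2.8]
gripper_width: 14.9
grasp_force: 59.2
```

Request:
step_arm:
  motion:
    - {"slide": [0, 0, 0.5], "dr": [0, 0, 0], "jaw": 5}
    - {"slide": [0, 0, 1], "dr": [0, 0, 0], "jaw": 5}
    - {"slide": [0, 0, 1.5], "dr": [0, 0, 0], "jaw": 5}
    - {"slide": [0, 0, 2], "dr": [0, 0, 0], "jaw": 5}
    - {"slide": [0, 0, 2.5], "dr": [0, 0, 0], "jaw": 5}
    - {"slide": [0, 0, 2.5], "dr": [0, 0, 0], "jaw": 5}
    - {"slide": [0, 0, 2.5], "dr": [0, 0, 0], "jaw": 5}
    - {"slide": [0, 0, 2.5], "dr": [0, 0, 0], "jaw": 5}

```text
clock: 11.25
position: [486.5, 344.1, 80.9]
ee_rot: [-0.181, 0.983, 0.0, 0.0]
contact_force: [-5.2, -1.7, 7.4]
gripper_width: 14.9
grasp_force: 60.7
```

Seated: the TCP is at 80.9 = 32 + 49, with upward contact force. Releasing and rising.

Request:
step_arm:
  motion:
    - {"slide": [0, 0, 0], "dr": [0, 0, 0], "jaw": 40}
    - {"slide": [0, 0, 0], "dr": [0, 0, 0], "jaw": 50}
    - {"slide": [0, 0, 0], "dr": [0, 0, 0], "jaw": 50}
    - {"slide": [0, 0, -10], "dr": [0, 0, 0], "jaw": 50}
    - {"slide": [0, 0, -40], "dr": [0, 0, 0], "jaw": 50}
    - {"slide": [0, 0, -80], "dr": [0, 0, 0], "jaw": 60}
    - {"slide": [0, 0, -125], "dr": [0, 0, 0], "jaw": 85}
    - {"slide": [0, 0, -150], "dr": [0, 0, 0], "jaw": 85}

```text
clock: 12.25
position: [487.3, 344.7, 233.0]
ee_rot: [-0.181, 0.983, 0.001, 0.002]
contact_force: [0.2, -0.1, 0.0]
gripper_width: 85.0
grasp_force: 0.0
```

Run:
```python
from h import *
for i in range(6): optics.get_image('wrist')
st=arm.read_state(); print(st['clock'],st['position'],st['ee_rot'],st['joints'],np.abs(st['joint_vel']).max())
w=snap('wrist','w5'); t=snap('top','top5')
k=lambda x,s:cv2.resize(x,s,interpolation=cv2.INTER_CUBIC)
o=np.vstack([np.hstack([k(w,(400,300)),k(t[180:390,110:390],(400,300))]),np.hstack([k(t[215:257,319:375],(400,300)),k(t[312:354,271:327],(400,300))])]); cv2.imwrite('pics/c5.png',o)
go(st['position'],R.from_quat(st['ee_rot']))
```

```text
12.55 [485.89999502 343.60536672 227.95169845] [-1.80807437e-01  9.83517740e-01 -6.02735281e-04 -1.07800970e-03] [ 8.87116103e-01  3.37595539e-01 -7.17653725e-02 -5.22488564e-04
 -1.16385855e+00 -2.09409005e+00] 0.010894590500523068
slide [ 0.2 -0.  -0.2] dr [-0.003 -0.001  0.001]
```

View pics/c5.png

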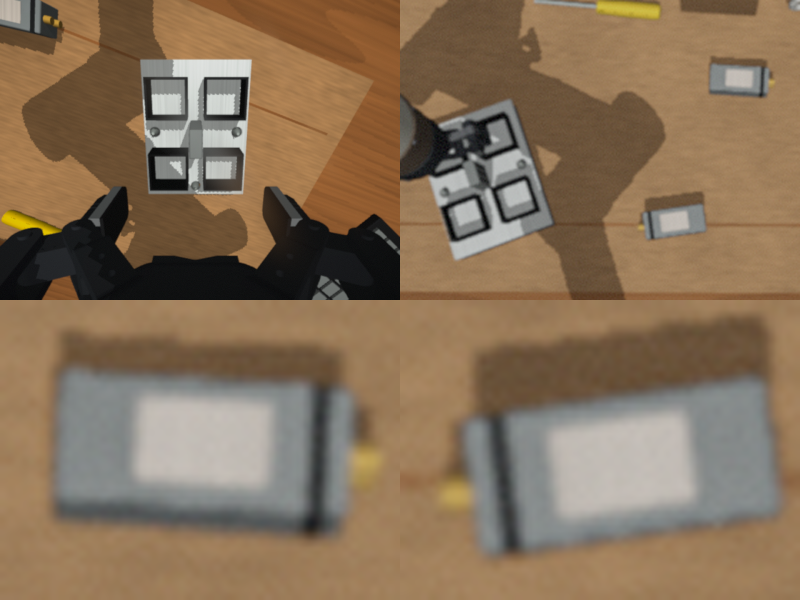

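The deck is fully down, with studs showing in all three holes. Module A (top view, about (347,236)) has its terminals toward -y; module B (about (302,335)) has them toward +y. Next I'll go above module B for a close look.

Run:
```python
from h import *
st=arm.read_state()
uv=[(389,310),(237,308),(224,96),(402,96),(312,298),(379,211),(245,211)]
L=np.array([(100,75,8),(100,-75,8),(-100,-75,8),(-100,75,8),(86,0,8),(0,60,8),(0,-60,8)],float)+[0,0,32]
x,e=fit('wrist',L,uv,[484,343,.36],st); print('deck',x,np.degrees(x[2]),e.round(1))
A=np.array([(62,370),(350,388),(345,510),(55,500)])/7.143+[319,215-42]
B=np.array([(465,418),(762,378),(778,515),(488,552)])/7.143+[271-56,312-42]
# local: long axis first (z_module-45), second lateral
print('A',fit('top',[(-45,20,40),(45,20,40),(45,-20,40),(-45,-20,40)],A,[633,-39,-1.5]))
print('B',fit('top',[(45,-20,40),(-45,-20,40),(-45,20,40),(45,20,40)],B,[420,57,1.5]))
go([420,80,230],down(270))
```

```text
deck [4.85626003e+02 3.43137011e+02 3.61132022e-01] 20.69134068886365 [1.2 1.9 1.1 0.7 0.8 1.1 2.2]
A (array([636.22323037, -39.99964248,  -1.61860641]), array([0.5058356 , 0.44234402, 0.4894052 , 0.42736405]))
B (array([419.87896234,  56.10460853,   1.70644458]), array([0.21012158, 0.54347308, 0.83167445, 1.16102442]))
slide [ 155.5 -222.9   -1.6] dr [ 3.000e-03 -2.100e-02 -8.645e+00]
```

Request:
step_arm:
  motion:
    - {"slide": [18, -27, 0], "dr": [0, 0, -1.08], "jaw": 85}
    - {"slide": [38, -55, 0], "dr": [0, 0, -2.16], "jaw": 85}
    - {"slide": [58, -84, 0], "dr": [0, 0, -3.24], "jaw": 85}
    - {"slide": [78, -112, 0], "dr": [0, 0, -4.32], "jaw": 85}
    - {"slide": [98, -140, 0], "dr": [0, 0, -5.4], "jaw": 85}
    - {"slide": [118, -168, 0], "dr": [0, 0, -6.48], "jaw": 85}
    - {"slide": [137, -196, 0], "dr": [0, 0, -7.56], "jaw": 85}
    - {"slide": [155.5, -223, -1.6], "dr": [0, 0, -8.65], "jaw": 85}

```text
clock: 13.65
position: [419.8, 79.1, 230.1]
ee_rot: [0.709, -0.705, -0.0, 0.001]
contact_force: [0.6, -0.3, 1.1]
gripper_width: 85.1
grasp_force: 0.0
```

Run:
```python
from h import *
for i in range(6): optics.get_image('top')
st=arm.read_state(); print(st['clock'],st['position'],st['ee_rot'],st['joints'],np.abs(st['joint_vel']).max())
w=snap('wrist','w6')
go(st['position'],down(270))
d=-1.6186+np.pi
print(proj('wrist',[421.5,58,40],st))
```

```text
13.95 [420.7703265   80.84456805 230.54126564] [ 7.07230079e-01 -7.06983435e-01 -2.72750945e-05  1.92245955e-04] [ 5.72037543e-01  4.34713132e-02 -4.41750843e-01  3.18379977e-05
 -1.08596149e+00 -5.71703578e-01] 0.008592494114210604
slide [ 0.1  0.  -0. ] dr [ 0.003 -0.002  0.006]
[[310.78919545 186.05310995]]
```

View pics/w6.png

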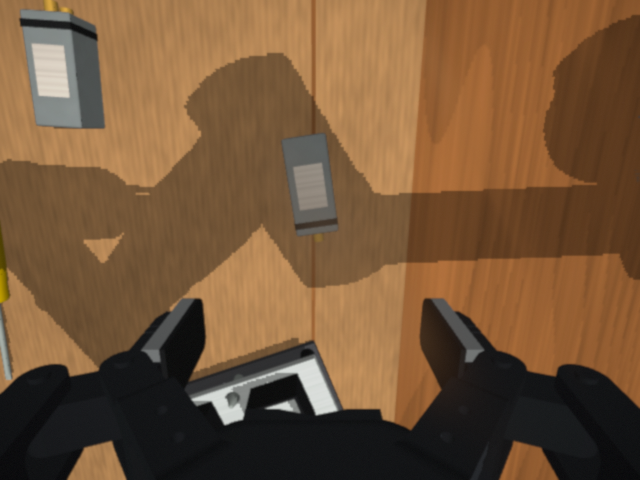

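Module B's top face has corners (283,139), (326,133), (338,228), (296,235), with the terminal end at the bottom (+y). Module A is at the upper left.

Run:
```python
from h import *
st=arm.read_state()
# image right = tool y = world -x (robot side)
uv=[(283,139),(326,133),(338,229),(296,235)]
print(fit('wrist',[(-45,-20,40),(-45,20,40),(45,20,40),(45,-20,40)],uv,[421,57,1.7],st))
# FK fit
import ast
D=[ast.literal_eval(l) for l in open('log.txt')]
J=np.array([d[0] for d in D]);P=np.array([d[1] for d in D])
rr=np.hypot(P[:,0],P[:,1])
def fk(p,j):
    d1,L2,e,L4,d6,lat=p
    B=R.from_euler('z',j[0]); S=B*R.from_euler('y',j[1]); E=S*R.from_euler('y',j[2]); F=E*R.from_euler('x',j[3]); W=F*R.from_euler('y',-j[4])
    return np.array([0,0,d1])+S.apply([0,0,L2])+E.apply([L4,0,e])+F.apply([0,lat,0])+W.apply([d6,0,0])
r=least_squares(lambda p:np.concatenate([fk(p,j)-q for j,q in zip(J,P)]+[(p[[2]]-0)*.01]),[300,400,0,400,250,-160])
print(r.x.round(1),np.abs(r.fun).max())
```

```text
(array([421.34525793,  58.03305697,   1.70121645]), array([1.42024851, 1.17033731, 1.62623803, 0.94332138]))Traceback (most recent call last):
  File "<stdin>", line 8, in <module>
    return _convert(node_or_string)
    return list(map(_convert, node.elts))
    return list(map(_convert, node.elts))
    return _convert_signed_num(node)
    return _convert_num(node)
    _raise_malformed_node(node)
    ~~~~~~~~~~~~~~~~~~~~~^^^^^^
    raise ValueError(msg + f': {node!r}')
ValueError: malformed node or string on line 1: <ast.Call object at 0x7fde91c03f10>
```

```bash
cat > kin.py <<'E'
from h import *
def fk(p,j):
    d1,L2,e,L4,d6,lat=p
    B=R.from_euler('z',j[0]); S=B*R.from_euler('y',j[1]); E=S*R.from_euler('y',j[2]); F=E*R.from_euler('x',j[3]); W=F*R.from_euler('y',-j[4]); T=W*R.from_euler('x',p6*j[5])
    return np.array([0,0,d1])+S.apply([0,0,L2])+E.apply([L4,0,e])+F.apply([0,lat,0])+W.apply([d6,0,0]), T
p6=-1
def load():
    D=[eval(l,{'np':np}) for l in open('log.txt')]
    return [np.array([d[i] for d in D]) for i in range(3)]
E
python3 - <<'E'
from kin import *
J,P,Q=load()
r=least_squares(lambda p:np.concatenate([fk(p,j)[0]-q for j,q in zip(J,P)]+[(p[[2]]-0)*.01]),[300,400,0,400,250,-160])
print(r.x.round(1),np.abs(r.fun).max())
for s in(1,-1):
    import kin; kin.p6=s
    for j,q in zip(J,Q): print(s,(fk(r.x,j)[1].inv()*R.from_quat(q)).as_matrix().round(2).tolist())
E
```

```text
[-1300.6  2491.8 -1806.7   369.7 -1030.4  -160. ] 90.37528399267714
1 [[0.0, 0.01, 1.0], [-0.87, 0.49, -0.0], [-0.49, -0.87, 0.01]]
1 [[-0.29, 0.09, 0.95], [0.79, -0.54, 0.29], [0.54, 0.84, 0.09]]
1 [[-0.46, 0.14, 0.88], [0.72, -0.53, 0.46], [0.53, 0.84, 0.14]]
1 [[-0.66, 0.35, 0.67], [0.3, -0.69, 0.66], [0.69, 0.63, 0.35]]
1 [[-0.25, 0.15, 0.96], [0.47, -0.85, 0.25], [0.85, 0.51, 0.15]]
1 [[-0.12, 0.07, 0.99], [0.49, -0.86, 0.12], [0.86, 0.5, 0.07]]
1 [[-0.12, 0.07, 0.99], [0.49, -0.86, 0.12], [0.86, 0.5, 0.07]]
1 [[-0.42, -0.65, 0.63], [-0.52, 0.74, 0.42], [-0.74, -0.16, -0.65]]
-1 [[0.0, 0.01, 1.0], [-1.0, 0.0, 0.0], [-0.0, -1.0, 0.01]]
-1 [[-0.29, 0.09, 0.95], [-0.96, -0.01, -0.29], [-0.01, -1.0, 0.09]]
-1 [[-0.46, 0.14, 0.88], [-0.89, -0.03, -0.46], [-0.03, -0.99, 0.14]]
-1 [[-0.66, 0.35, 0.67], [-0.74, -0.14, -0.66], [-0.14, -0.93, 0.35]]
-1 [[-0.25, 0.15, 0.96], [-0.97, -0.02, -0.25], [-0.02, -0.99, 0.15]]
-1 [[-0.12, 0.07, 0.99], [-0.99, -0.0, -0.12], [-0.0, -1.0, 0.07]]
-1 [[-0.12, 0.07, 0.99], [-0.99, -0.0, -0.12], [-0.0, -1.0, 0.07]]
-1 [[-0.42, -0.65, 0.63], [-0.89, 0.17, -0.42], [0.17, -0.74, -0.65]]
```

```bash
sed -i "s/R.from_euler('y',j\[2\])/R.from_euler('y',-j[2])/" kin.py
python3 - <<'E'
from kin import *
J,P,Q=load()
r=least_squares(lambda p:np.concatenate([fk(p,j)[0]-q for j,q in zip(J,P)]+[(p[[2]]-0)*.01]),[300,400,0,400,250,-160])
print(r.x.round(1),np.abs(r.fun).max())
for j,q in zip(J,Q): print((fk(r.x,j)[1].inv()*R.from_quat(q)).as_matrix().round(2).tolist())
E
```

```text
[ 1.467e+02  5.648e+02 -3.000e-01  4.219e+02  2.834e+02 -1.596e+02] 0.26113976933094507
[[0.0, -0.0, 1.0], [-1.0, 0.0, 0.0], [-0.0, -1.0, -0.0]]
[[0.0, 0.0, 1.0], [-1.0, -0.0, 0.0], [0.0, -1.0, 0.0]]
[[-0.0, -0.0, 1.0], [-1.0, 0.0, -0.0], [-0.0, -1.0, -0.0]]
[[-0.0, -0.0, 1.0], [-1.0, 0.0, -0.0], [-0.0, -1.0, -0.0]]
[[-0.0, -0.0, 1.0], [-1.0, 0.0, -0.0], [-0.0, -1.0, -0.0]]
[[-0.0, -0.0, 1.0], [-1.0, 0.0, -0.0], [-0.0, -1.0, -0.0]]
[[-0.0, -0.0, 1.0], [-1.0, 0.0, -0.0], [-0.0, -1.0, -0.0]]
[[-0.0, 0.0, 1.0], [-1.0, -0.0, -0.0], [0.0, -1.0, 0.0]]
```

```bash
cat >> kin.py <<'E'
p4=-1
M=np.array([[0,0,1],[-1,0,0],[0,-1,0]],float)
LO=np.array([-3.14,-1.21,-1.07,-3.16,-2.99,-3.1]);HI=np.array([3.14,2.06,1.41,2.05,-.16,3.1])
def PRM(d1=245): return np.array([d1,564.8,0,421.9,d1+136.7,-159.6])
def tilt(phi,a,up=1):
    f,a=np.radians([phi,a]); z=np.array([np.cos(f)*np.sin(a),np.sin(f)*np.sin(a),-np.cos(a)]); x=up*np.array([np.cos(f)*np.cos(a),np.sin(f)*np.cos(a),np.sin(a)])
    return R.from_matrix(np.c_[x,np.cross(z,x),z])
def ik(pos,rot,q0,prm):
    def f(q):
        j=q.copy(); j[3]*=p4; p,T=fk(prm,j); return np.r_[(p-pos)/100,(rot.inv()*T*R.from_matrix(M)).as_rotvec()]
    s=least_squares(f,np.clip(q0,LO+.001,HI-.001),bounds=(LO,HI)); return s.x,np.abs(s.fun).max()
def path(p0,r0,p1,r1,q,prm,n=16):
    from scipy.spatial.transform import Slerp
    S=Slerp([0,1],R.concatenate([r0,r1])); worst=0;mx=0
    for t in np.linspace(0,1,n+1)[1:]:
        q2,e=ik(np.array(p0)*(1-t)+np.array(p1)*t,S(t),q,prm); mx=max(mx,np.abs(q2-q).max()); worst=max(worst,e); q=q2
    return q,worst,mx
E
python3 - <<'E'
import kin
from kin import *
st=arm.read_state()
for d1 in(147,245):
  for s4 in(-1,1):
    kin.p4=s4; prm=PRM(d1)
    for up in(1,-1):
      q=st['joints'].copy(); p=np.array([421,58,180.]); r0=R.from_quat(st['ee_rot'])
      rB=tilt(277.5,45,up); q,e,m=path(st['position'],r0,p,rB,q,prm)
      print(d1,s4,'pickB up',up,q.round(2),round(e,3),round(m,2))
      for phi in(20.7,110.7,200.7,290.7):
        # via stand rotation: place orientation has camera flipped
        q2,e2,m2=path(p,rB,[470,250,300],tilt(phi,45,-up),q,prm); q2,e3,m3=path([470,250,300],tilt(phi,45,-up),[485,343,130],tilt(phi,45,-up),q2,prm)
        print('   place',phi,q2.round(2),round(max(e2,e3),3),round(max(m2,m3),2))
E
```

```text
147 -1 pickB up 1 [ 0.86  0.27 -0.74  0.6  -1.21 -1.14] 0.0 0.05
   place 20.7 [ 0.8   0.26 -0.82  1.17 -0.19 -3.1 ] 0.335 0.37
   place 110.7 [ 0.45  0.48 -0.04 -0.88 -1.15  0.33] 0.0 0.1
   place 200.7 [ 0.75  0.8   0.39 -0.28 -1.9   1.2 ] 0.0 0.18
   place 290.7 [ 0.93  0.54 -0.08  0.14 -1.24 -3.1 ] 0.728 0.19
147 -1 pickB up -1 [ 0.57  0.17 -0.49  0.12 -1.11 -3.1 ] 0.625 0.32
   place 20.7 [ 0.34  0.27 -0.72 -3.05 -0.21 -1.64] 0.776 1.65
   place 110.7 [ 0.45  0.48 -0.04 -0.88 -1.15 -2.81] 0.57 0.09
   place 200.7 [ 0.75  0.8   0.39 -0.28 -1.9  -1.94] 0.515 0.16
   place 290.7 [ 0.33  0.28 -0.74 -3.16 -0.16 -2.78] 1.271 2.36
147 1 pickB up 1 [ 0.86  0.27 -0.74 -0.6  -1.21 -1.14] 0.0 0.05
   place 20.7 [ 0.8   0.26 -0.82 -1.17 -0.19 -3.1 ] 0.335 0.37
   place 110.7 [ 0.45  0.48 -0.04  0.88 -1.15  0.33] 0.0 0.1
   place 200.7 [ 0.75  0.8   0.39  0.28 -1.9   1.2 ] 0.0 0.18
   place 290.7 [ 0.93  0.54 -0.08 -0.14 -1.24 -3.1 ] 0.728 0.19
147 1 pickB up -1 [ 0.57  0.17 -0.49 -0.12 -1.11 -3.1 ] 0.625 0.32
   place 20.7 [ 0.42  0.26 -0.48  2.05 -0.16 -2.7 ] 0.776 0.48
   place 110.7 [ 0.
[... 744 characters left out ...]

   place 290.7 [ 0.33  0.24 -0.84 -3.16 -0.16 -2.81] 1.214 2.47
245 1 pickB up 1 [ 0.98  0.37 -0.67 -0.52 -1.23 -1.2 ] 0.0 0.05
   place 20.7 [ 0.84  0.22 -0.89 -1.13 -0.19 -3.1 ] 0.367 0.46
   place 110.7 [ 0.33  0.54 -0.03  0.86 -1.2   0.44] 0.0 0.11
   place 200.7 [ 0.72  0.95  0.62  0.27 -1.98  1.2 ] 0.0 0.19
   place 290.7 [ 0.93  0.58 -0.   -0.09 -1.26 -3.1 ] 0.704 0.19
245 1 pickB up -1 [ 0.55  0.2  -0.44 -0.07 -1.11 -3.1 ] 0.674 0.34
   place 20.7 [ 0.4   0.22 -0.61  2.05 -0.16 -2.68] 0.75 0.59
   place 110.7 [ 0.33  0.54 -0.03  0.86 -1.2  -2.7 ] 0.615 0.09
   place 200.7 [ 0.72  0.95  0.62  0.27 -1.98 -1.94] 0.558 0.17
   place 290.7 [ 0.36  0.22 -0.62  2.05 -0.16 -3.1 ] 1.262 1.39
```

Run:
```python
from kin import *
go([420.6,63.5,120],tilt(277.5,45,1))
# A feasibility from the two place poses
for d1 in (147,245):
  prm=PRM(d1)
  for phi,qs in((110.7,[.4,.5,-.03,-.87,-1.17,.4]),(200.7,[.73,.9,.5,-.28,-1.95,1.2])):
    r=tilt(phi,45,-1); q,e=ik([485,343,300],r,np.array(qs),prm)
    for up in(1,-1):
      rA=tilt(87.3,45,up); mid=[500,150,300]; rm=down(180)
      qm,e0,m0=path([485,343,300],r,mid,rm,q,prm)
      qa,e1,m1=path(mid,rm,[637,-38,120],rA,qm,prm)
      print(d1,phi,'A up',up,qa.round(2),round(max(e,e0,e1),3),round(max(m0,m1),2))
      for ph in(20.7,110.7,200.7,290.7):
        qc,e2,m2=path([637,-38,120],rA,mid,tilt(ph,45,-up),qa,prm); qb,e3,m3=path(mid,tilt(ph,45,-up),[485,343,130],tilt(ph,45,-up),qc,prm); print('     ',ph,qb.round(2),round(max(e2,e3),3),round(max(m2,m3),2))
```

```text
slide [1.750e+01 1.000e-01 1.105e+02] dr [ 0.369  5.615 -0.882]
147 110.7 A up 1 [-0.2   0.62  0.18 -0.8  -1.36 -2.72] 0.0 0.16
      20.7 [ 0.8   0.26 -0.82  1.17 -0.19 -3.1 ] 0.335 0.33
      110.7 [ 0.35  0.28 -0.73 -3.16 -0.16 -3.1 ] 1.28 0.68
      200.7 [ 0.89  1.12  0.48  0.15 -2.4  -3.1 ] 1.726 0.58
      290.7 [ 0.93  0.54 -0.08  0.14 -1.24 -3.1 ] 0.728 0.11
147 110.7 A up -1 [-0.2   0.62  0.18 -0.8  -1.36  0.42] 0.0 0.2
      20.7 [ 0.63  0.27 -0.89  2.05 -0.33 -0.74] 0.166 0.37
      110.7 [ 0.45  0.48 -0.04 -0.88 -1.15 -2.81] 0.0 0.21
      200.7 [ 0.75  0.8   0.39 -0.28 -1.9  -1.94] 0.0 0.17
      290.7 [ 1.11  0.62 -0.27  0.56 -1.32 -1.08] 0.0 0.12
147 200.7 A up 1 [-0.09  0.59  0.17 -0.6  -1.3   3.1 ] 0.549 0.2
      20.7 [ 0.63  0.27 -0.89  2.05 -0.33  2.4 ] 0.449 0.37
      110.7 [ 0.45  0.48 -0.04 -0.88 -1.15  0.33] 0.176 0.21
      200.7 [ 0.75  0.8   0.39 -0.28 -1.9   1.2 ] 0.209 0.17
      290.7 [ 1.11  0.62 -0.27  0.56 -1.32  2.06] 0.267 0.12
147 200.7 A up -1 [-0.08  0.34 -0.79  2.05 -0.16  3.1 ] 0.967 0.39
      20.7 [ 0.76  1.19 -1.07  1.85 -2.67  3.1 ] 1.911
[... 709 characters left out ...]
.27 -1.98 -1.94] 0.0 0.18
      290.7 [ 1.19  0.71 -0.17  0.51 -1.36 -1.11] 0.0 0.14
245 200.7 A up 1 [-0.14  0.64  0.21 -0.54 -1.33  3.1 ] 0.527 0.2
      20.7 [ 0.73  0.25 -0.99  2.05 -0.42  2.29] 0.466 0.38
      110.7 [ 0.33  0.54 -0.03 -0.86 -1.2   0.44] 0.214 0.21
      200.7 [ 0.72  0.95  0.62 -0.27 -1.98  1.2 ] 0.238 0.18
      290.7 [ 1.19  0.71 -0.17  0.51 -1.36  2.03] 0.286 0.14
245 200.7 A up -1 [-0.06  0.3  -0.87  2.05 -0.16  3.1 ] 0.923 0.33
      20.7 [ 0.33  0.26 -0.91 -3.08 -0.38 -1.61] 1.761 6.2
      110.7 [ 0.51  0.47 -0.05 -0.62 -1.09  3.1 ] 0.97 0.43
      200.7 [ 1.05  0.32 -0.71  0.72 -0.52  3.1 ] 1.344 1.08
      290.7 [ 0.96  0.47 -1.07  2.05 -0.93  3.1 ] 1.389 0.14
```

Request:
step_arm:
  motion:
    - {"slide": [2, 0, 5], "dr": [0.05, 0.7, -0.11], "jaw": 85}
    - {"slide": [4, 0, 20], "dr": [0.09, 1.4, -0.22], "jaw": 85}
    - {"slide": [7, 0, 35], "dr": [0.14, 2.1, -0.33], "jaw": 85}
    - {"slide": [9, 0, 55], "dr": [0.18, 2.8, -0.44], "jaw": 85}
    - {"slide": [11, 0, 75], "dr": [0.23, 3.5, -0.55], "jaw": 85}
    - {"slide": [13, 0, 95], "dr": [0.28, 4.2, -0.66], "jaw": 85}
    - {"slide": [15, 0, 105], "dr": [0.32, 4.9, -0.77], "jaw": 85}
    - {"slide": [17.5, 0, 110.5], "dr": [0.37, 5.615, -0.88], "jaw": 85}

```text
clock: 15.0
position: [420.8, 63.9, 119.6]
ee_rot: [0.695, -0.608, 0.289, 0.253]
contact_force: [0.8, -0.6, 0.2]
gripper_width: 85.2
grasp_force: 0.0
```

Run:
```python
import kin
from kin import *
for i in range(5): t=optics.get_image('top')
cv2.imwrite('pics/top6.png',t)
st=arm.read_state(); print(st['clock'],st['position'],st['joints'],np.abs(st['joint_vel']).max())
go([420.6,63.5,11],tilt(277.5,45,1))
J,P,Q=load()
for s in(-1,1):
    JJ=J*[1,1,1,s,1,1]; r=least_squares(lambda p:np.concatenate([fk(p,j)[0]-q for j,q in zip(JJ,P)]),PRM()); print(s,r.x.round(1),np.abs(r.fun).max())
# has B/A been knocked? compare to first top image
a=cv2.imread('pics/top0.png'); 
for n,(x,y) in dict(A=(347,236),B=(302,335)).items():
    T=a[y-18:y+18,x-26:x+26]; m=cv2.matchTemplate(t[y-45:y+45,x-60:x+60],T,cv2.TM_CCOEFF_NORMED); print(n,cv2.minMaxLoc(m)[1],np.array(cv2.minMaxLoc(m)[3])-[34,27])
```

```text
15.25 [420.75794736  63.48686796 120.36749969] [ 0.87917431  0.38322719 -0.79249997  0.62648915 -1.08231487 -1.24711854] 0.019592390863255513
slide [-77.2   0.3  77.5] dr [-0.005  0.014 -0.007]
-1 [ 160.6  564.9    0.   421.8  297.7 -159.8] 9.663381206337363e-13
1 [-272.3  698.  -176.9  467.6 -200.4 -159.1] 138.88078148861706
A 0.9162203669548035 [0 0]
B 0.8823400139808655 [0 0]
```

Request:
step_arm:
  motion:
    - {"slide": [-14, 0, 14], "dr": [0, 0, 0], "jaw": 85}
    - {"slide": [-31, 0, 31], "dr": [0, 0, 0], "jaw": 85}
    - {"slide": [-48, 0, 48], "dr": [0, 0, 0], "jaw": 85}
    - {"slide": [-62, 0, 62], "dr": [0, 0, 0], "jaw": 85}
    - {"slide": [-72, 0, 72], "dr": [0, 0, 0], "jaw": 85}
    - {"slide": [-77, 0.3, 77.5], "dr": [0, 0, 0], "jaw": 85}
    - {"slide": [-77, 0.3, 77.5], "dr": [0, 0, 0], "jaw": 30}
    - {"slide": [-77, 0.3, 77.5], "dr": [0, 0, 0], "jaw": 30}

```text
clock: 16.25
position: [420.6, 62.8, 11.5]
ee_rot: [0.694, -0.61, 0.288, 0.252]
contact_force: [-1.1, 0.3, -0.4]
gripper_width: 51.3
grasp_force: 0.0
```

Request:
step_arm:
  motion:
    - {"slide": [0, 0, 0], "dr": [0, 0, 0], "jaw": 30}
    - {"slide": [0, 0, 0], "dr": [0, 0, 0], "jaw": 30}
    - {"slide": [0, 0, 0], "dr": [0, 0, 0], "jaw": 30}
    - {"slide": [0, 0, 0], "dr": [0, 0, 0], "jaw": 30}
    - {"slide": [10, 0, -10], "dr": [0, 0, 0], "jaw": 30}
    - {"slide": [40, 0, -40], "dr": [0, 0, 0], "jaw": 30}
    - {"slide": [80, 0, -80], "dr": [0, 0, 0], "jaw": 30}
    - {"slide": [120, 0, -120], "dr": [0, 0, 0], "jaw": 30}

```text
clock: 17.25
position: [419.3, 62.2, 182.2]
ee_rot: [0.695, -0.609, 0.287, 0.252]
contact_force: [1.4, 0.9, -3.0]
gripper_width: 39.0
grasp_force: 60.5
```

```bash
cat >> kin.py <<'E'
PR=np.array([160.6,564.9,0,421.8,297.7,-159.8])
DECK=np.array([485.4,343.2]);DY=20.7
def bay(b):
    l={0:(50,38),1:(50,-38),2:(-50,38),3:(-50,-38)}[b]; c,s=np.cos(np.radians(DY)),np.sin(np.radians(DY))
    return np.array([DECK[0]+c*l[0]-s*l[1],DECK[1]+s*l[0]+c*l[1],40])
def modintool(cen,yaw,tcp,rot):
    "cen xy, yaw deg of module z (lying), TCP pos/rot at grasp -> origin in tool, rot in tool"
    u=np.array([np.cos(np.radians(yaw)),np.sin(np.radians(yaw)),0]); o=np.r_[cen,20]-45*u
    return rot.inv().apply(o-tcp), rot.inv().apply(u)
E
python3 - <<'E'
from kin import *
st=arm.read_state(); print(st['position'],st['gripper_width'])
o,u=modintool([421.3,58.0],97.5,np.array([420.6,62.8,11.3]),R.from_quat(st['ee_rot'])); print('o',o.round(2),'u',u.round(3))
rt=tilt(110.7,45,-1); print('z of module at place',rt.apply(u).round(3))
b=bay(3); tcp=b-rt.apply(o); print('bay',b,'tcp at floor',tcp.round(1))
h=tcp+[0,0,110]
mid=np.array([440,150,330.])
r0=R.from_quat(st['ee_rot']); S=(r0.inv()*rt).as_rotvec(degrees=True); print('angle',np.linalg.norm(S),S/8)
q,e,m=path(st['position'],r0,h,rt,st['joints'],PR,24); print(q.round(2),e,m)
q,e,m=path(h,rt,tcp,rt,q,PR,8); print(q.round(2),e,m)
print('module bottom z along slerp', [round((np.array(st['position'])*(1-t)+h*t+(r0*R.from_rotvec(S*t,degrees=True)).apply(o))[2]) for t in np.linspace(0,1,9)])
E
```

```text
[419.26984245  62.22496882 182.22994649] 39.03634931459453
o [41.46 -0.08 29.02] u [-0.708  0.    -0.706]
z of module at place [-0.001  0.002  1.   ]
bay [452.05984252 289.97938464  40.        ] tcp at floor [448.9 298.2  89.8]
angle 90.6462660049519 [ 7.50556696e-03 -1.11812754e+01 -1.83457690e+00]
[ 0.39  0.34 -0.09 -0.84 -1.25  0.29] 8.955680641520303e-13 0.07002970896821004
[ 0.38  0.49 -0.17 -0.91 -1.11  0.49] 3.4528763181995714e-10 0.025759508743448678
module bottom z along slerp [191, 183, 176, 168, 162, 157, 153, 150, 150]
```

Run:
```python
from kin import *
st=arm.read_state(); r0=R.from_quat(st['ee_rot']); rt=tilt(110.7,45,-1); v=(r0.inv()*rt).as_rotvec()
h=np.array([448.9,298.2,199.8]); p=st['position']
go(p*.5+h*.5,r0*R.from_rotvec(v*.5))
```

```text
slide [-75.3 -30.  -87.5] dr [ 4.000e-03 -5.591e+00 -9.170e-01]
```

Request:
step_arm:
  motion:
    - {"slide": [-8, -3, -9], "dr": [0, -0.6, -0.1], "jaw": 30}
    - {"slide": [-18, -7, -21], "dr": [0, -1.3, -0.21], "jaw": 30}
    - {"slide": [-28, -11, -33], "dr": [0, -2.0, -0.33], "jaw": 30}
    - {"slide": [-38, -15, -44], "dr": [0, -2.8, -0.46], "jaw": 30}
    - {"slide": [-48, -19, -55], "dr": [0, -3.5, -0.57], "jaw": 30}
    - {"slide": [-58, -23, -67], "dr": [0, -4.3, -0.7], "jaw": 30}
    - {"slide": [-67, -27, -78], "dr": [0, -5.0, -0.82], "jaw": 30}
    - {"slide": [-75.3, -30, -87.5], "dr": [0, -5.59, -0.917], "jaw": 30}

```text
clock: 18.25
position: [433.8, 180.8, 189.5]
ee_rot: [0.788, -0.615, -0.016, 0.018]
contact_force: [-1.0, 0.1, -1.0]
gripper_width: 39.0
grasp_force: 60.4
```

Run:
```python
from kin import *
print(arm.read_state()['position'],arm.read_state()['gripper_width']); go([448.9,298.2,199.8],tilt(110.7,45,-1))
```

```text
[433.79448407 180.78860408 189.50281926] 38.99359412526531
slide [-110.2  -42.8  -12. ] dr [ 4.000e-03 -5.572e+00 -9.130e-01]
```

Request:
step_arm:
  motion:
    - {"slide": [-14, -5, -2], "dr": [0, -0.7, -0.11], "jaw": 30}
    - {"slide": [-28, -11, -3], "dr": [0, -1.4, -0.23], "jaw": 30}
    - {"slide": [-42, -16, -5], "dr": [0, -2.1, -0.35], "jaw": 30}
    - {"slide": [-56, -22, -6], "dr": [0, -2.8, -0.46], "jaw": 30}
    - {"slide": [-70, -27, -8], "dr": [0, -3.5, -0.57], "jaw": 30}
    - {"slide": [-84, -33, -9], "dr": [0, -4.2, -0.69], "jaw": 30}
    - {"slide": [-98, -38, -11], "dr": [0, -4.9, -0.8], "jaw": 30}
    - {"slide": [-110.2, -42.8, -12], "dr": [0, -5.57, -0.913], "jaw": 30}

```text
clock: 19.25
position: [449.3, 298.6, 199.7]
ee_rot: [0.76, -0.525, -0.315, -0.218]
contact_force: [-0.8, 0.2, -2.6]
gripper_width: 39.9
grasp_force: 60.4
```

Run:
```python
from kin import *
for i in range(4): optics.get_image('top')
st=arm.read_state(); print(st['clock'],st['position'],st['gripper_width'],np.abs(st['joint_vel']).max())
t=snap('top','top7');s=snap('scene','scene7');w=snap('wrist','w7')
k=lambda x,s:cv2.resize(x,s,interpolation=cv2.INTER_CUBIC)
cv2.imwrite('pics/c7.png',np.hstack([np.vstack([k(w,(400,300)),k(s[150:330,330:570],(400,300))]),k(t[215:365,110:210],(400,600))]))
go([448.9,298.2,130],tilt(110.7,45,-1))
```

```text
19.45 [449.72964855 297.42896277 198.99993564] 38.85910238034057 0.015210700118216533
slide [48.8  0.7 49.9] dr [-0.001 -0.041  0.008]
```

View pics/c7.png

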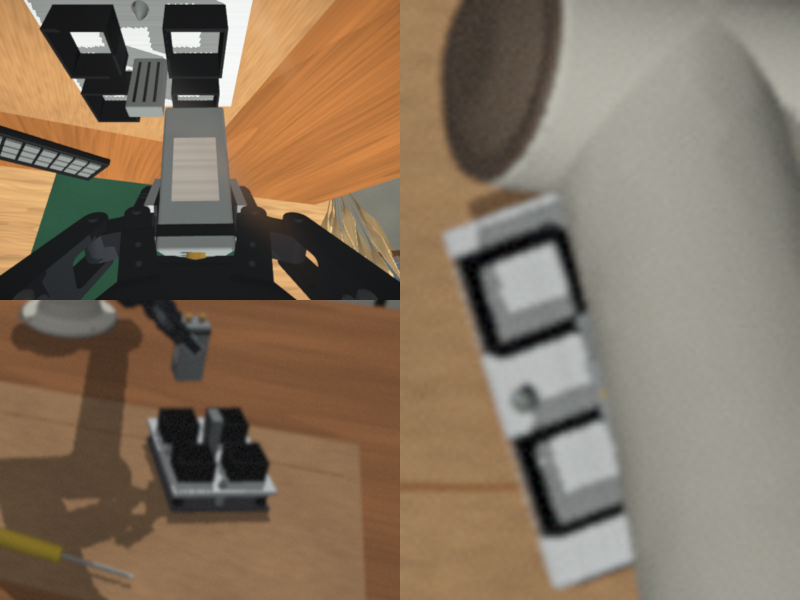

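The module hangs upright, terminals up, over bay3. In the wrist image the visible bottom edge of the module runs from (267,171) to (368,173). I'll check that against the prediction.

Run:
```python
from kin import *
st=arm.read_state(); r=R.from_quat(st['ee_rot'])
o,u=np.array([41.46,-.08,29.02]),np.array([-.707,0,-.707]); n=np.array([.707,0,-.707]) # n: face toward the camera
for k in(20,-20): print(proj('wrist',st['position']+r.apply(o+20*n+[0,k,0]),st))
b=bay(3); c,s=np.cos(np.radians(DY)),np.sin(np.radians(DY))
print('bay3 outer wall tops'); 
for l in((27,-27),(-27,-27),(27,27),(-27,27)): print(l,proj('wrist',b+[c*l[0]-s*l[1],s*l[0]+c*l[1],35],st)/1.6)
```

```text
[[357.70308031 168.29899183]]
[[263.31298036 168.34973675]]
bay3 outer wall tops
(27, -27) [[161.97017322  27.63225988]]
(-27, -27) [[228.43190308  27.66913539]]
(27, 27) [[168.67079815  77.73026114]]
(-27, 27) [[221.72150974  77.76350643]]
```

Request:
step_arm:
  motion:
    - {"slide": [6, 0, 6], "dr": [0, -0.04, 0], "jaw": 30}
    - {"slide": [14, 0, 14], "dr": [0, -0.04, 0], "jaw": 30}
    - {"slide": [23, 0.3, 24], "dr": [0, -0.04, 0], "jaw": 30}
    - {"slide": [32, 0.5, 33], "dr": [0, -0.04, 0], "jaw": 30}
    - {"slide": [40, 0.7, 41], "dr": [0, -0.04, 0], "jaw": 30}
    - {"slide": [46, 0.7, 47], "dr": [0, -0.04, 0], "jaw": 30}
    - {"slide": [48.8, 0.7, 49.9], "dr": [0, -0.04, 0], "jaw": 30}
    - {"slide": [48.8, 0.7, 49.9], "dr": [0, -0.04, 0], "jaw": 30}

```text
clock: 20.6
position: [449.4, 298.1, 129.3]
ee_rot: [0.76, -0.525, -0.315, -0.218]
contact_force: [0.1, -0.5, -1.3]
gripper_width: 39.7
grasp_force: 60.5
```

Run:
```python
from kin import *
st=arm.read_state(); print(st['clock'],st['position'],st['contact_force'],np.abs(st['joint_vel']).max())
w=snap('wrist','w8'); cv2.imwrite('pics/c8.png',cv2.resize(w[0:240,150:470],(800,600),interpolation=cv2.INTER_CUBIC))
go([448.9,298.2,110],tilt(110.7,45,-1))
```

```text
20.6 [449.4032693  298.11014338 129.33790353] [ 0.120692   -0.46522806 -1.33417313] 0.011613089928721699
slide [13.8  0.6 14.1] dr [-0.005  0.005  0.002]
```

View pics/c8.png

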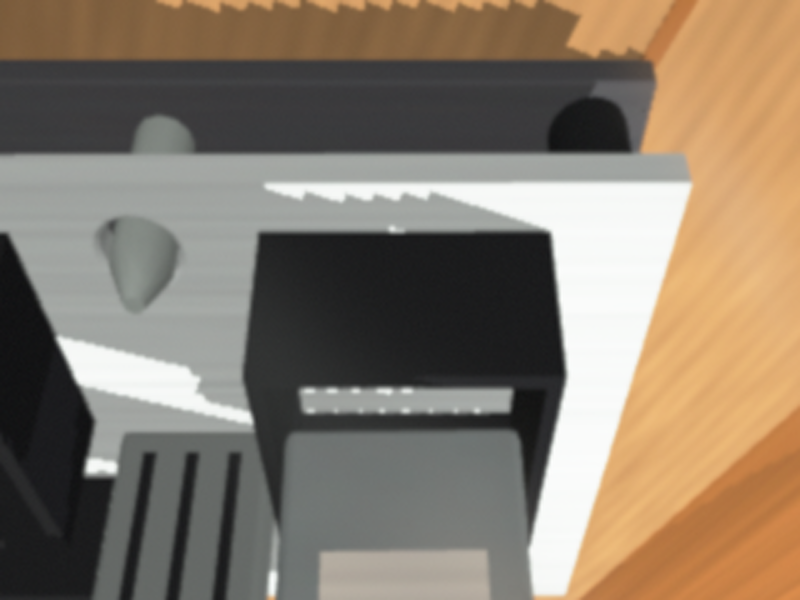

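The view is upside down because the camera is below the tool. The module's bottom edge (285–523, y=430) is centred laterally in the bay rim (245–565, y=378). I'll check depth.

Run:
```python
from kin import *
st=arm.read_state(); r=R.from_quat(st['ee_rot'])
o=np.array([41.46,-.08,29.02]); n=np.array([.707,0,-.707])
b=bay(3); c,s=np.cos(np.radians(DY)),np.sin(np.radians(DY)); W=lambda l,z:b+[c*l[0]-s*l[1],s*l[0]+c*l[1],z]
f=lambda P:(proj('wrist',P,st)-[150,0])*2.5
print('rim near',f(W((27,-27),35)),f(W((-27,-27),35)),'bottom of wall',f(W((27,-27),0)))
print('module near bottom',f(st['position']+r.apply(o+20*n+[0,20,0])),f(st['position']+r.apply(o+20*n+[0,-20,0])))
O=st['position']+r.apply(o); print('module origin - bay', O-b)
```

```text
rim near [[242.02431372 371.16906098]] [[568.19043882 371.10835029]] bottom of wall [[258.40610623 226.20946101]]
module near bottom [[519.26209864 420.74044794]] [[283.28539489 420.86648387]]
module origin - bay [ 0.68458893  0.04494518 39.8892346 ]
```

Request:
step_arm:
  motion:
    - {"slide": [3, 0.3, 3], "dr": [0, 0, 0], "jaw": 30}
    - {"slide": [7, 0.6, 7], "dr": [0, 0, 0], "jaw": 30}
    - {"slide": [11, 0.6, 11], "dr": [0, 0, 0], "jaw": 30}
    - {"slide": [15, 0.6, 15], "dr": [0, 0, 0], "jaw": 30}
    - {"slide": [19, 0.6, 19], "dr": [0, 0, 0], "jaw": 30}
    - {"slide": [22.5, 0.6, 22.5], "dr": [0, 0, 0], "jaw": 30}
    - {"slide": [25, 0.6, 25], "dr": [0, 0, 0], "jaw": 30}
    - {"slide": [26, 0.6, 26], "dr": [0, 0, 0], "jaw": 30}

```text
clock: 21.65
position: [448.8, 297.9, 92.5]
ee_rot: [0.76, -0.525, -0.315, -0.218]
contact_force: [-0.2, -0.1, -1.7]
gripper_width: 39.3
grasp_force: 60.5
```

Request:
step_arm:
  motion:
    - {"slide": [0.5, 0, 0.5], "dr": [0, 0, 0], "jaw": 30}
    - {"slide": [1, 0, 1], "dr": [0, 0, 0], "jaw": 30}
    - {"slide": [1.5, 0, 1.5], "dr": [0, 0, 0], "jaw": 30}
    - {"slide": [2, 0, 2], "dr": [0, 0, 0], "jaw": 30}
    - {"slide": [2.5, 0, 2.5], "dr": [0, 0, 0], "jaw": 30}
    - {"slide": [2.5, 0, 2.5], "dr": [0, 0, 0], "jaw": 30}
    - {"slide": [2.5, 0, 2.5], "dr": [0, 0, 0], "jaw": 30}
    - {"slide": [2.5, 0, 2.5], "dr": [0, 0, 0], "jaw": 30}

```text
clock: 22.65
position: [448.8, 298.0, 89.8]
ee_rot: [0.76, -0.525, -0.315, -0.218]
contact_force: [0.3, -1.5, 5.1]
gripper_width: 39.8
grasp_force: 61.1
```

Floor contact is at the predicted height. Opening and backing out along the tool.

Request:
step_arm:
  motion:
    - {"slide": [0, 0, 0], "dr": [0, 0, 0], "jaw": 50}
    - {"slide": [0, 0, 0], "dr": [0, 0, 0], "jaw": 60}
    - {"slide": [0, 0, 0], "dr": [0, 0, 0], "jaw": 60}
    - {"slide": [0, 0, -8], "dr": [0, 0, 0], "jaw": 60}
    - {"slide": [0, 0, -30], "dr": [0, 0, 0], "jaw": 60}
    - {"slide": [0, 0, -65], "dr": [0, 0, 0], "jaw": 60}
    - {"slide": [0, 0, -110], "dr": [0, 0, 0], "jaw": 85}
    - {"slide": [0, 0, -150], "dr": [0, 0, 0], "jaw": 85}

```text
clock: 23.65
position: [487.1, 196.6, 197.6]
ee_rot: [0.76, -0.525, -0.314, -0.218]
contact_force: [0.8, 0.3, -0.1]
gripper_width: 85.2
grasp_force: 0.0
```

Run:
```python
from kin import *
for i in range(3): optics.get_image('top')
st=arm.read_state(); print(st['clock'],st['position'],st['joints'].round(2))
t=snap('top','top9');s=snap('scene','scene9')
a=cv2.imread('pics/top0.png'); x,y=347,236
T=a[y-18:y+18,x-26:x+26]; m=cv2.matchTemplate(t[y-60:y+60,x-80:x+80],T,cv2.TM_CCOEFF_NORMED); print('A',cv2.minMaxLoc(m)[1],np.array(cv2.minMaxLoc(m)[3])-[54,42])
k=lambda x,s:cv2.resize(x,s,interpolation=cv2.INTER_CUBIC)
cv2.imwrite('pics/c9.png',np.hstack([k(t[180:390,110:390],(400,300)),k(s[150:330,330:570],(400,300))]))
# path to above A, tool down theta=270 (camera toward -y)
u=(np.cos(np.radians(-92.7)),np.sin(np.radians(-92.7)))
r0=R.from_quat(st['ee_rot']); rd=down(267.3)
print(((r0.inv()*rd).as_rotvec(degrees=True)/8).round(2))
q,e,mm=path(st['position'],r0,[637,-20,260],rd,st['joints'],PR,24); print(q.round(2),e,mm)
q,e,mm=path([637,-20,260],rd,[637,-38,60],tilt(87.3,45,-1),q,PR,24); print(q.round(2),e,mm)
```

```text
23.8 [487.93974131 196.97655512 197.72366418] [ 0.2   0.38 -0.04 -0.79 -1.38  0.41]
A 0.410947322845459 [-23 -23]
[1.1  5.55 2.77]
[ 0.22  0.39  0.09 -0.   -1.27 -0.27] 3.731549347296692e-09 0.034404279294070306
[-0.21  0.71  0.16 -0.81 -1.3   0.51] 1.1409721500932335e-09 0.036304628322424204
```

View pics/c9.png

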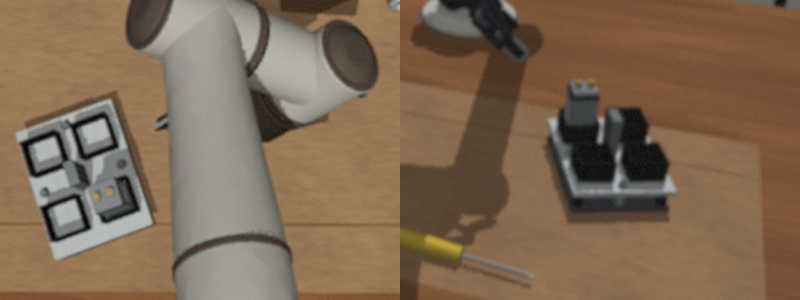

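B stands in bay3. Module A is hidden by the arm, so I'll move above it for a look.

Run:
```python
from kin import *
go([637,-20,260],down(267.3))
```

```text
slide [ 136.2  -64.4 -227.8] dr [1.145 5.553 2.764]
```

Request:
step_arm:
  motion:
    - {"slide": [12, -6, -22], "dr": [0.12, 0.6, 0.3], "jaw": 85}
    - {"slide": [30, -14, -52], "dr": [0.27, 1.3, 0.65], "jaw": 85}
    - {"slide": [50, -23, -84], "dr": [0.42, 2.05, 1.02], "jaw": 85}
    - {"slide": [70, -33, -116], "dr": [0.58, 2.8, 1.4], "jaw": 85}
    - {"slide": [90, -42, -150], "dr": [0.74, 3.6, 1.8], "jaw": 85}
    - {"slide": [109, -51, -182], "dr": [0.9, 4.4, 2.2], "jaw": 85}
    - {"slide": [125, -59, -209], "dr": [1.04, 5.05, 2.52], "jaw": 85}
    - {"slide": [136, -64.4, -228], "dr": [1.145, 5.55, 2.764], "jaw": 85}

```text
clock: 24.9
position: [637.4, -19.4, 259.1]
ee_rot: [-0.691, 0.723, -0.0, -0.002]
contact_force: [-0.3, 0.3, 0.3]
gripper_width: 84.7
grasp_force: 0.0
```

Run:
```python
from kin import *
for i in range(6): optics.get_image('wrist')
st=arm.read_state(); print(st['clock'],st['position'],np.abs(st['joint_vel']).max())
w=snap('wrist','w10'); t=snap('top','top10')
e=proj('wrist',[637.5,-38,40],st)[0]; print('expected A px',e)
x0,y0=int(max(0,min(440,e[0]-100))),int(max(0,min(330,e[1]-75))); print(x0,y0)
k=lambda x,s:cv2.resize(x,s,interpolation=cv2.INTER_CUBIC)
cv2.imwrite('pics/c10.png',np.vstack([np.hstack([k(w,(400,300)),k(t[180:390,110:390],(400,300))]),np.hstack([k(w[y0:y0+150,x0:x0+200],(400,300)),k(t[225:375,90:290],(400,300))])]))
```

```text
25.2 [636.78860273 -18.86564658 259.34937915] 0.008327960579540694
expected A px [309.74561224 185.32765705]
209 110
```

View pics/c10.png

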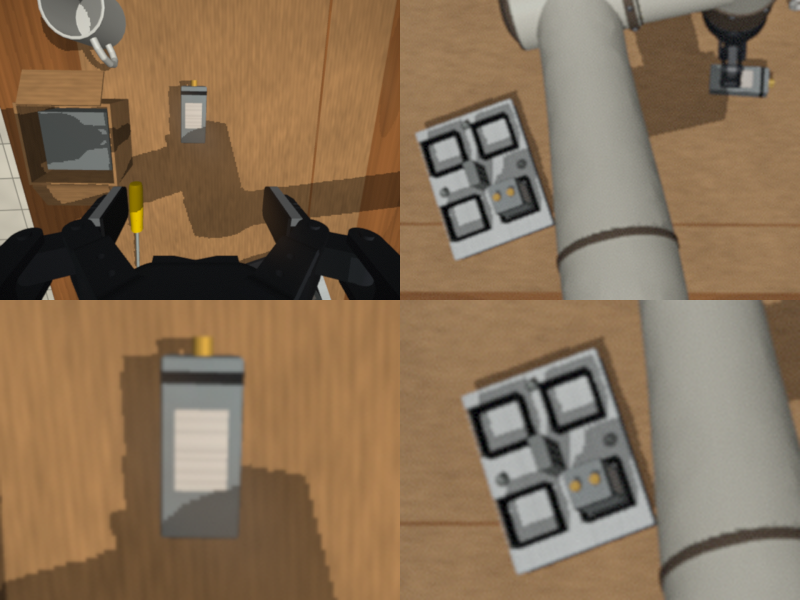

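Module A has not moved. Its top-face corners in the wrist image are terminal end (289.5,138.5) and (330.5,138.5), bottom end (290.5,228) and (329,229). B stands in bay3 with both terminals up.

Run:
```python
from kin import *
st=arm.read_state()
x,e=fit('wrist',[(45,20,40),(45,-20,40),(-45,20,40),(-45,-20,40)],[(289.5,138.5),(330.5,138.5),(290.5,228),(329,229)],[637,-38,-1.62],st); yaw=np.degrees(x[2]); print(x,yaw,e)
phi=yaw+180; u=np.array([np.cos(x[2]),np.sin(x[2]),0]); r=tilt(phi,45,-1); d=r.as_matrix()[:,2]
G=np.r_[x[:2],24.5]+19*u; tcp=G+19*d; print('phi',phi,'TCP grasp',tcp)
go([tcp[0],tcp[1],120],r)
q,e,m=path(st['position'],R.from_quat(st['ee_rot']),[tcp[0],tcp[1],120],r,st['joints'],PR,16); print(q.round(2),e,m)
o,uu=modintool(x[:2],yaw,tcp,r); print(o,uu)
for b in(1,0):
  rt=tilt(200.7,45,1); t2=bay(b)-rt.apply(o); q1,e1,m1=path([*tcp[:2],150],r,t2+[0,0,110],rt,q,PR,24); q2,e2,m2=path(t2+[0,0,110],rt,t2,rt,q1,PR,8); print(b,t2,q1.round(2),q2.round(2),e1,e2,m1,m2,np.degrees((r.inv()*rt).magnitude()))
```

```text
[637.87359865 -38.45988004  -1.62314998] -92.99964364785589 [0.70893013 0.55255129 1.07592276 0.29140045]
phi 87.00035635214411 TCP grasp [637.58238512 -44.01722641  11.06497116]
slide [ 24.9  -1.8 139.9] dr [ 0.023 -5.619  0.043]
[-0.22  0.64  0.19 -0.79 -1.37  0.43] 2.2737367544323206e-15 0.052747539326140125
[-4.20728535e+01 -2.37920722e-14  2.94368145e+01] [ 7.07106781e-01 -1.70050132e-16 -7.07106781e-01]
1 [537.24602621 322.16856109  90.56497116] [ 0.68  0.83  0.61 -0.26 -2.1  -1.93] [ 0.68  0.92  0.51 -0.24 -1.91 -1.88] 3.279602367456391e-11 2.6479279879865203e-10 0.13379660455057157 0.025430814707525062 107.39928950309131
0 [510.38193808 393.26230744  90.56497116] [ 0.76  0.86  0.69 -0.33 -2.13 -2.04] [ 0.77  0.94  0.58 -0.3  -1.94 -1.98] 6.825025877787994e-11 2.6733404379086783e-10 0.1350249268385248 0.02532664980841437 107.39928950309131
```

Request:
step_arm:
  motion:
    - {"slide": [3, 0, 10], "dr": [0, -0.7, 0], "jaw": 85}
    - {"slide": [6, 0, 28], "dr": [0, -1.4, 0.01], "jaw": 85}
    - {"slide": [9, -1, 48], "dr": [0, -2.1, 0.02], "jaw": 85}
    - {"slide": [12, -1, 70], "dr": [0.01, -2.8, 0.02], "jaw": 85}
    - {"slide": [16, -1, 92], "dr": [0.01, -3.5, 0.03], "jaw": 85}
    - {"slide": [19, -1.5, 114], "dr": [0.02, -4.2, 0.03], "jaw": 85}
    - {"slide": [22, -1.8, 132], "dr": [0.02, -4.9, 0.04], "jaw": 85}
    - {"slide": [25, -1.8, 140], "dr": [0.02, -5.62, 0.04], "jaw": 85}

```text
clock: 26.3
position: [637.8, -44.5, 119.3]
ee_rot: [-0.635, 0.67, 0.265, 0.279]
contact_force: [-0.0, -0.6, -1.1]
gripper_width: 85.3
grasp_force: 0.0
```

Run:
```python
from kin import *
for i in range(4): optics.get_image('top')
st=arm.read_state(); print(st['position'],np.abs(st['joint_vel']).max())
w=snap('wrist','w11')
u=np.array([np.cos(-1.62315),np.sin(-1.62315),0]); l=np.array([-u[1],u[0],0]); c=np.array([637.87,-38.46,40])
T=cv2.imread('pics/w10.png'); 
print([proj('wrist',c+a*45*u+b*20*l,st)[0].round(0).tolist() for a in(1,-1) for b in(1,-1)])
g=cv2.cvtColor(w,cv2.COLOR_BGR2HSV); e=proj('wrist',c,st)[0]; print('centre px',e)
m=cv2.inRange(g,(0,0,120),(40,60,255)); n,lab,sta,cen=cv2.connectedComponentsWithStats(m); print([(sta[i][4],cen[i].round(0).tolist()) for i in range(1,n) if sta[i][4]>300])
go([637.6,-44,11],tilt(87,45,-1))
```

```text
[638.22588722 -45.02566435 119.96569712] 0.032905739908051006
[[267.0, 101.0], [358.0, 101.0], [282.0, 212.0], [343.0, 212.0]]
centre px [312.67196253 167.19068456]
[(np.int32(2285), [312.0, 166.0]), (np.int32(595), [388.0, 326.0]), (np.int32(4827), [45.0, 347.0])]
slide [77.3  1.1 78.1] dr [-0.006 -0.016  0.012]
```

The label centroid (312,166) matches the predicted (313,167), so I'll descend and grip.

Request:
step_arm:
  motion:
    - {"slide": [14, 0.3, 14], "dr": [0, 0, 0], "jaw": 85}
    - {"slide": [31, 0.6, 31], "dr": [0, 0, 0], "jaw": 85}
    - {"slide": [48, 1, 48], "dr": [0, 0, 0], "jaw": 85}
    - {"slide": [62, 1, 62], "dr": [0, 0, 0], "jaw": 85}
    - {"slide": [72, 1, 72], "dr": [0, 0, 0], "jaw": 85}
    - {"slide": [77, 1, 78], "dr": [0, 0, 0], "jaw": 85}
    - {"slide": [77, 1, 78], "dr": [0, 0, 0], "jaw": 30}
    - {"slide": [77, 1, 78], "dr": [0, 0, 0], "jaw": 30}

```text
clock: 27.55
position: [637.7, -44.0, 11.3]
ee_rot: [-0.636, 0.67, 0.262, 0.278]
contact_force: [1.2, 0.3, -1.2]
gripper_width: 51.2
grasp_force: 0.0
```

Request:
step_arm:
  motion:
    - {"slide": [0, 0, 0], "dr": [0, 0, 0], "jaw": 30}
    - {"slide": [0, 0, 0], "dr": [0, 0, 0], "jaw": 30}
    - {"slide": [0, 0, 0], "dr": [0, 0, 0], "jaw": 30}
    - {"slide": [0, 0, 0], "dr": [0, 0, 0], "jaw": 30}
    - {"slide": [-10, 0, -10], "dr": [0, 0, 0], "jaw": 30}
    - {"slide": [-40, 0, -40], "dr": [0, 0, 0], "jaw": 30}
    - {"slide": [-80, 0, -80], "dr": [0, 0, 0], "jaw": 30}
    - {"slide": [-120, 0, -120], "dr": [0, 0, 0], "jaw": 30}

```text
clock: 28.55
position: [635.9, -43.3, 180.9]
ee_rot: [-0.636, 0.67, 0.264, 0.276]
contact_force: [1.7, -0.1, -1.9]
gripper_width: 38.9
grasp_force: 60.6
```

```bash
cat >> kin.py <<'E'
def seg(p1,r1,o,n=3):
    "print slide/dr for n equal calls from here to p1,r1 (first only), and clearance of path"
    st=arm.read_state(); r0=R.from_quat(st['ee_rot']); p0=st['position']; v=(r0.inv()*r1).as_rotvec(); p1=np.array(p1)
    print(p0,st['gripper_width'],'err',path(p0,r0,p1,r1,st['joints'],PR,24)[1:],'bottom z',[int((p0*(1-t)+p1*t+(r0*R.from_rotvec(v*t)).apply(o))[2]) for t in np.linspace(0,1,9)])
    go(p0+(p1-p0)/n,r0*R.from_rotvec(v/n))
E
python3 - <<'E'
from kin import *
# module in tool at grasp (TCP 637.6,-44,~11.2)
st=arm.read_state()
o,u=modintool([637.87,-38.46],-93.0,np.array([637.6,-44.2,11.3]),R.from_quat(st['ee_rot'])); print(o,u)
rt=tilt(200.7,45,1); t=bay(0)-rt.apply(o); print(bay(0),t,rt.apply(u))
seg(t+[0,0,110],rt,o,2)
E
```

```text
[-4.20530474e+01  3.41754974e-02  2.97054594e+01] [ 7.07541293e-01  4.52263890e-04 -7.06671858e-01]
[518.74015748 396.42061536  40.        ] [510.58481668 393.30243488  90.74092676] [-7.34959471e-04  2.05757051e-04  9.99999709e-01]
[635.94954158 -43.27083435 180.94422847] 38.90441695258122 err (np.float64(2.039146629329025e-12), np.float64(0.1239808772037414)) bottom z [189, 182, 175, 168, 162, 156, 152, 150, 150]
slide [-158.8   74.   144.9] dr [0.009 4.922 4.555]
```

Request:
step_arm:
  motion:
    - {"slide": [-18, 8, 16], "dr": [0, 0.55, 0.5], "jaw": 30}
    - {"slide": [-38, 18, 35], "dr": [0, 1.2, 1.1], "jaw": 30}
    - {"slide": [-59, 27, 53], "dr": [0, 1.8, 1.7], "jaw": 30}
    - {"slide": [-79, 37, 72], "dr": [0, 2.45, 2.27], "jaw": 30}
    - {"slide": [-99, 46, 91], "dr": [0, 3.08, 2.85], "jaw": 30}
    - {"slide": [-120, 56, 109], "dr": [0, 3.7, 3.43], "jaw": 30}
    - {"slide": [-140, 65, 128], "dr": [0, 4.35, 4.02], "jaw": 30}
    - {"slide": [-159, 74, 145], "dr": [0, 4.92, 4.555], "jaw": 30}

```text
clock: 29.55
position: [572.6, 176.0, 189.5]
ee_rot: [-0.449, 0.885, 0.109, -0.057]
contact_force: [1.1, -0.3, -2.4]
gripper_width: 39.5
grasp_force: 60.6
```

Run:
```python
from kin import *
seg([510.6,393.3,200.7],tilt(200.7,45,1),np.array([-42.05,.03,29.7]),1)
```

```text
[572.57438258 176.00413744 189.52188046] 39.5445748812751 err (np.float64(9.997772609793287e-10), np.float64(0.05055097701813116)) bottom z [160, 157, 155, 153, 151, 150, 149, 149, 149]
slide [-138.6  175.9   32.1] dr [0.005 4.902 4.54 ]
```

Request:
step_arm:
  motion:
    - {"slide": [-17, 22, 4], "dr": [0, 0.6, 0.56], "jaw": 30}
    - {"slide": [-35, 44, 8], "dr": [0, 1.23, 1.14], "jaw": 30}
    - {"slide": [-52, 66, 12], "dr": [0, 1.85, 1.7], "jaw": 30}
    - {"slide": [-70, 88, 16], "dr": [0, 2.45, 2.27], "jaw": 30}
    - {"slide": [-87, 110, 20], "dr": [0, 3.07, 2.84], "jaw": 30}
    - {"slide": [-104, 132, 24], "dr": [0, 3.7, 3.42], "jaw": 30}
    - {"slide": [-122, 154, 28], "dr": [0, 4.3, 3.98], "jaw": 30}
    - {"slide": [-138.6, 175.9, 32.1], "dr": [0, 4.9, 4.54], "jaw": 30}

```text
clock: 30.55
position: [511.0, 393.2, 200.9]
ee_rot: [-0.166, 0.909, -0.069, -0.376]
contact_force: [0.7, 0.5, -3.3]
gripper_width: 39.2
grasp_force: 60.7
```

Run:
```python
from kin import *
for i in range(4): optics.get_image('top')
st=arm.read_state(); print(st['clock'],st['position'],np.abs(st['joint_vel']).max(),st['gripper_width'])
seg([510.6,393.3,130],tilt(200.7,45,1),np.array([-42.05,.03,29.7]),1)
w=snap('wrist','w12'); snap('scene','scene12')
```

```text
30.75 [511.60061698 392.23393195 200.08793678] 0.0388499158394467 39.44903142536422
[511.60061698 392.23393195 200.08793678] 39.44903142536422 err (np.float64(1.3073986337985844e-14), np.float64(0.005316092121876448)) bottom z [149, 140, 131, 123, 114, 105, 96, 88, 79]
slide [-49.    1.3  50.1] dr [-0.004  0.022  0.018]
```

Request:
step_arm:
  motion:
    - {"slide": [-6, 0.5, 6], "dr": [0, 0.02, 0.02], "jaw": 30}
    - {"slide": [-14, 1, 14], "dr": [0, 0.02, 0.02], "jaw": 30}
    - {"slide": [-23, 1.3, 24], "dr": [0, 0.02, 0.02], "jaw": 30}
    - {"slide": [-32, 1.3, 33], "dr": [0, 0.02, 0.02], "jaw": 30}
    - {"slide": [-40, 1.3, 41], "dr": [0, 0.02, 0.02], "jaw": 30}
    - {"slide": [-46, 1.3, 47], "dr": [0, 0.02, 0.02], "jaw": 30}
    - {"slide": [-49, 1.3, 50], "dr": [0, 0.02, 0.02], "jaw": 30}
    - {"slide": [-49, 1.3, 50], "dr": [0, 0.02, 0.02], "jaw": 30}

```text
clock: 31.85
position: [511.3, 393.3, 131.4]
ee_rot: [-0.166, 0.909, -0.068, -0.376]
contact_force: [-0.7, -0.1, -2.1]
gripper_width: 39.2
grasp_force: 60.8
```

Run:
```python
from kin import *
st=arm.read_state(); r=R.from_quat(st['ee_rot']); o=np.array([-42.05,.03,29.7])
O=st['position']+r.apply(o)-bay(0); c,s=np.cos(np.radians(DY)),np.sin(np.radians(DY))
print(st['clock'],st['contact_force'],'offset deck x,y,z',c*O[0]+s*O[1],-s*O[0]+c*O[1],O[2],'tilt',r.apply([.707,0,-.707]).round(3))
go([510.6,393.3,92.7],tilt(200.7,45,1))
```

```text
31.85 [-0.74835945 -0.14769199 -2.07988248] offset deck x,y,z 0.7431177777555753 -0.296800208135586 40.68050686447559 tilt [-0.002 -0.001  1.   ]
slide [-26.9   0.3  27.9] dr [ 0.006  0.015 -0.004]
```

Request:
step_arm:
  motion:
    - {"slide": [-3, 0.3, 3.5], "dr": [0, 0, 0], "jaw": 30}
    - {"slide": [-7, 0.3, 7.7], "dr": [0, 0, 0], "jaw": 30}
    - {"slide": [-11, 0.3, 12], "dr": [0, 0, 0], "jaw": 30}
    - {"slide": [-15, 0.3, 16], "dr": [0, 0, 0], "jaw": 30}
    - {"slide": [-19, 0.3, 20], "dr": [0, 0, 0], "jaw": 30}
    - {"slide": [-23, 0.3, 24], "dr": [0, 0, 0], "jaw": 30}
    - {"slide": [-26, 0.3, 27], "dr": [0, 0, 0], "jaw": 30}
    - {"slide": [-27, 0.3, 28], "dr": [0, 0, 0], "jaw": 30}

```text
clock: 32.85
position: [510.5, 393.3, 92.3]
ee_rot: [-0.166, 0.909, -0.068, -0.376]
contact_force: [0.9, -0.1, -1.3]
gripper_width: 39.5
grasp_force: 60.8
```

Request:
step_arm:
  motion:
    - {"slide": [-0.5, 0, 0.5], "dr": [0, 0, 0], "jaw": 30}
    - {"slide": [-1, 0, 1], "dr": [0, 0, 0], "jaw": 30}
    - {"slide": [-1.5, 0, 1.5], "dr": [0, 0, 0], "jaw": 30}
    - {"slide": [-2, 0, 2], "dr": [0, 0, 0], "jaw": 30}
    - {"slide": [-2.2, 0, 2.2], "dr": [0, 0, 0], "jaw": 30}
    - {"slide": [-2.2, 0, 2.2], "dr": [0, 0, 0], "jaw": 30}
    - {"slide": [-2.2, 0, 2.2], "dr": [0, 0, 0], "jaw": 30}
    - {"slide": [-2.2, 0, 2.2], "dr": [0, 0, 0], "jaw": 30}

```text
clock: 33.85
position: [510.8, 393.4, 91.7]
ee_rot: [-0.166, 0.909, -0.068, -0.375]
contact_force: [0.3, 0.9, 5.5]
gripper_width: 39.1
grasp_force: 61.5
```

Floor contact again, within 1 mm of the prediction. Opening and backing out.

Request:
step_arm:
  motion:
    - {"slide": [0, 0, 0], "dr": [0, 0, 0], "jaw": 50}
    - {"slide": [0, 0, 0], "dr": [0, 0, 0], "jaw": 60}
    - {"slide": [0, 0, 0], "dr": [0, 0, 0], "jaw": 60}
    - {"slide": [0, 0, -8], "dr": [0, 0, 0], "jaw": 60}
    - {"slide": [0, 0, -30], "dr": [0, 0, 0], "jaw": 60}
    - {"slide": [0, 0, -65], "dr": [0, 0, 0], "jaw": 60}
    - {"slide": [0, 0, -110], "dr": [0, 0, 0], "jaw": 85}
    - {"slide": [0, 0, -150], "dr": [0, 0, 0], "jaw": 85}

```text
clock: 34.85
position: [609.9, 430.4, 197.6]
ee_rot: [-0.166, 0.91, -0.068, -0.375]
contact_force: [0.8, 1.4, 0.2]
gripper_width: 85.3
grasp_force: 0.0
```

Run:
```python
from kin import *
for i in range(4): optics.get_image('top')
st=arm.read_state(); print(st['clock'],st['position'],st['contact_force'])
w=snap('wrist','w13'); t=snap('top','top13'); s=snap('scene','scene13')
c,sn=np.cos(np.radians(DY)),np.sin(np.radians(DY))
for n,im in(('wrist',w),('top',t),('scene',s)):
    h=cv2.cvtColor(im,cv2.COLOR_BGR2HSV); m=cv2.inRange(h,(15,110,110),(32,255,255)); k,lab,sta,cen=cv2.connectedComponentsWithStats(m)
    print(n,'yellow',[(int(sta[i][4]),cen[i].round(0).tolist()) for i in range(1,k) if sta[i][4]>(20 if n=='wrist' else 3)][:12])
    for b in(0,3): print('  bay',b,'top centre px, z=139/130',proj(n,bay(b)+[0,0,99],st if n=='wrist' else None)[0].round(0))
```

```text
35.05 [609.60737628 430.57403028 194.15091651] [-0.8167329   0.07270675 -1.19301077]
wrist yellow [(11783, [102.0, 92.0]), (88, [231.0, 93.0]), (44077, [86.0, 237.0]), (761, [281.0, 122.0]), (42567, [383.0, 291.0]), (122, [311.0, 182.0]), (134, [312.0, 206.0]), (33, [212.0, 324.0]), (125, [235.0, 332.0]), (124, [214.0, 420.0]), (1522, [98.0, 464.0])]
  bay 0 top centre px, z=139/130 [312. 194.]
  bay 3 top centre px, z=139/130 [219.  93.]
top yellow [(48201, [392.0, 275.0]), (17, [358.0, 145.0]), (24, [357.0, 160.0]), (41, [97.0, 166.0]), (6, [154.0, 162.0]), (7, [149.0, 165.0]), (10, [188.0, 166.0]), (5, [153.0, 168.0]), (40, [389.0, 172.0]), (7, [192.0, 176.0]), (5, [104.0, 182.0]), (5, [109.0, 184.0])]
  bay 0 top centre px, z=139/130 [129. 281.]
  bay 3 top centre px, z=139/130 [181. 315.]
scene yellow [(19, [5.0, 87.0]), (29, [183.0, 88.0]), (7, [209.0, 91.0]), (75, [215.0, 96.0]), (6, [224.0, 90.0]), (21, [170.0, 93.0]), (5, [181.0, 95.0]), (6, [204.0, 95.0]), (143, [273.0, 101.0]), (6, [165.0, 96.0]), (5, [260.0, 97.0]), (5, [286.0, 98.0])]
  bay 0 top centre px, z=139/130 [482. 219.]
  bay 3 top centre px, z=139/130 [441. 198.]
```

Bay0's terminals appear at (311,182) and (312,206). Their midpoint matches the expected point for a module fully down in the bay, (312,194). B's visible terminal is at its place too, and the robot is clear of everything.

```bash
python3 -c "
from bench import arm
print(arm.job_done())"
```

```text
the job is handed in; nothing more can be done
None
```

The job is handed in at about 35 s on the clock: the deck is flush on the chassis posts, the only two modules present stand terminals-up on the floors of bay0 and bay3, and the screwdriver, mug and carton were not touched; the final check was by camera pixel measurements, as the picture allowance was used up.

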